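# Lock the swivel drain hook over the drip tray and hang the dip basket on it

## Robot

A 6-joint arm with a two-finger parallel gripper is mounted at the origin on a cart in front of the work surface, level with it; the furniture and walls round the work are solid. World frame = base frame: x ahead of the robot, y to its left, z up, the work surface at z = 0. Lengths are in m, angles in rad, forces in N, time in s.
With the tool pointing down it reaches from about 0.375 to 0.975 m from the base axis. Payload 3.8 kg.
Tool frame: the origin (TCP) lies at the very end of the fingers, on their centre line; the grasp point (between the pads) lies 19 mm behind it; z points along the fingers, y is the direction in which the jaws open and shut (so a half turn about z gives the same grasp; the last joint's range is limited). The gripper opens to 85 mm and grips with 20 to 120 N. Pads are 22 mm wide; open, the fingers measure 114 mm over their backs; the gripper's body (76 mm by 85 mm) begins 54 mm behind the grasp point. The pads swing forward as they close: fully open they stand 13 mm farther back than shut.
Start: joints at [1.273, 0.264, 1.604, -0, 1.274, -0.037], TCP at [0.174, 0.652, 0.231] pointing down, gripper open.
Joint ranges: [-2.63, 2.63], [-0.94, 2.18], [0.31, 2.57], [-1.31, 4.45], [0, 2.66], [-2.55, 2.55]. Speed limits (rad/s): [2.57, 2.57, 3.14, 3.14, 3.14, 3.14].

## Interface

Orientations are given as a rotation vector (axis times angle).
In Python, from workcell import bot, read_camera, finish_job gives the robot as it stands. The module is installed in compiled form; this text tells all that it offers.
- The arm moves only by the tool servo_tool, never from a script. Its argument "targets" is text: rows parted by semicolons, each of 7 numbers parted by spaces: the turn, a rotation vector about the tool's x, y, z in rad, then the shift along the tool's x, y, z in mm, then the finger opening in mm, from 0 to 85.4. In form: wx wy wz x y z gripper; .... A call has 1 to 8 rows; each row shifts and turns the pose as measured when the row begins, along the tool's axes as they then stand; what a row does not reach is not made up. A row lasts 1/12 s, in which the tool goes at most 41.7 mm and 7.16 degrees, less where a joint would pass 70% of its speed; a pose out of reach is approached as far as the arm can. A call is refused whole if a number of a shift passes 41.7 or a number of a turn 0.125, either way. A call with a gripper value outside its range is refused whole. The fingers move at their own pace and stop on an object; "newtons" is the grip in N (left out, the last holds). Time passes only in rows, so rows that do not move let the fingers close. It gives the time, the measured TCP pose, the force and the opening at its end, in the units of the state.
- bot.read_state(): the state, without advancing time (a new reading comes with each control period).
- read_camera(name): name is "scene" or "top" or "wrist"; returns a dict with "image" (384x512x3 uint8, red, green, blue), "mtx" (3x3 intrinsics, pixels), "eye" and "orientation" of the camera in the world; the wrist camera has in their place "T_tool_cam" (4x4, takes a point from camera to tool coordinates, whose origin is the TCP and whose axes are the flange's). Camera axes: x right, y up, looking along -z (the intrinsics and any distortion apply to the point x, -y, -z); pixel columns grow to the right and rows downward; lengths in m; the calibration is good to about 2 mm. A picture is of the moment at which its call begins: read the wrist's pose just before it. There is no depth.
- finish_job(): hands the job in, once; it reports no verdict.
The state is a dict: "time": time; "q": joint angles; "joint_vel": joint speeds; "joint_torque": joint torques, N m; "tool_pos": TCP position; "tcp_rot": TCP orientation; "wrist_force": force on the tool from outside, world axes, zero at the start; "torque": the same for the moment, N m; "width": opening from 0.0 (shut) to 1.0 (fully open).
Only numpy, scipy, OpenCV 4.12 (cv2) and the standard library are available. Lean on these libraries where they do the work, as an engineer would, in place of code of your own. Each camera call takes 0.05 s, during which the arm holds its last target.

## Task

The washed parts in the wire dip basket have to drain. Swing the hook of the drain stand round over the drip tray until it drops into its locking notch, feeling for the notch and not forcing the hook once it is locked, then hang the basket gently by its eye on the hook, upright and hanging free above the tray. Do not knock the brush, gear or bearing about.

Things in the scene. Friction and masses are not known exactly. Their poses are not given: they have to be found in the camera images.
- stand: drain stand, fixed to the table: round grey foot 92 mm across, 16 mm steel post, a swivel hook on top that turns about the post's vertical axis. Origin: centre of the foot's underside; z up; the drip tray lies towards its -y. Pushing the stand or hook with more than 15 N, or pressing the basket on it with more than 20 N, counts as forcing it.
- collar_top (a point): on the post's axis, level with the top rim (165 mm up) of the aluminium collar, 52 mm across, clamped on the post (axes as the stand's). One 6.4 mm notch in the rim locks the hook with its arm over the tray: towards stand -y or up to 0.42 rad either side of that. The collar was clamped by hand; exactly where has to be felt.
- hook_hub (a point): on the swivel axis, in the 33 mm hub, level with the hook's seat; x along the arm. A 5 mm pin on the hub, opposite the arm, rides on the collar's rim; over the notch the hook drops nearly 6 mm by weight and spring (6 N) and locks with about 7 mm play in all at its end, meeting a hard wall. It cannot drop while clamped or held up: push it from the side. Hub top is 21 mm above this point, nothing over it.
- hook_arm (a point): centre of the straight 7 mm round bar of the hook's arm, 50 mm from the axis, 7 mm higher than the seat; the bar is straight up to 67 mm from the axis. x along the arm. At the start the arm points 0.95 to 1.6 rad counter-clockwise (from above) of stand -y, out of the notch: turn it clockwise; here that takes about 2 N. End stop 0.7 rad past stand -y.
- hook_seat (a point): lowest point of the hook's bowl, at the centre of the 7 mm bar, 90 mm from the axis, where the eye hangs: 196 mm above the table when out of the notch, 190 mm when locked. x points along the arm from post to tip, z up. The bar rises again to the tip, which ends 111 mm from the axis, its top 11.5 mm above this point.
- basket_grip (a point): centre of the basket's upright steel grip plate: 38 mm wide along its own y, 12 mm thick along x, 28 mm high (80 to 108 mm above the basket's underside). Best gripped from above across the 38 mm. Origin is 94 mm above the underside. z up.
- basket_eye (a point): centre of the round wire eye on top of the grip plate, 26.5 mm above the centre of the plate; inner diameter 24 mm, wire 4.5 mm, its hole looks along the basket's x (either way round will do for hanging). When it hangs on the hook it is 8.5 mm below the hook's seat point. z up.
- basket: wire dip basket with small turned parts in it, loose, 0.2 to 0.42 kg, 76 mm across and 40 mm high, with an 8 mm stem in the middle that carries the grip plate and the eye; 137 mm high over all (too wide to be lowered right at the tip of the hook: lower it beside or well in front of the tip). Origin at the centre of its underside.
- tray: flat steel drip tray 160 x 110 mm, 18 mm high, fixed, beside the foot of the stand. Origin at the centre of its underside.
- brush: bystander: flat brush with wooden handle, 188 mm long, lying loose. Origin at its middle, on the table.
- gear: bystander: steel gear 60 mm across, 21 mm high, loose. Origin at its centre, on the table.
- bearing: bystander: ball bearing 52 mm across, 15 mm high, loose. Origin at its centre, on the table.

How it is judged:
By the outcome, as a careful person would: the job done as asked, in the order asked, and still so for the second after the job is handed in, with the robot touching nothing.
It also fails if it takes over 64 s, if anything falls off the work surface, if the arm or the gripper's body presses on something with over 40 N, if the wrist force passes 120 N, or if a joint passes its speed limit or range.

## Working session

There is one attempt and no reset: what is moved stays moved. The work goes in short steps, Python scripts to look and compute and a tool call to move; the robot and the scene stay as the last step left them, time stands still between calls to the robot, and variables do not carry over. Pictures are saved under pics/ and viewed, and the job is handed in when it is done.

Besides the shell and the picture viewer there is one more tool, called after ">>>" as name(argument=value, ...), one argument or row to a line, values as JSON. servo_tool: Moves the arm, as the interface text tells. Its arguments: {"type":"object","properties":{"targets":{"type":"string"},"newtons":{"type":"number"}},"required":["targets"]}

```bash
mkdir -p pics; cat > h.py <<'E'
import numpy as np, cv2
from scipy.spatial.transform import Rotation as R
from workcell import bot, read_camera, finish_job
def cam(n):
    s=bot.read_state(); c=read_camera(n)
    if n=="wrist":
        T=np.eye(4);T[:3,:3]=R.from_rotvec(s["tcp_rot"]).as_matrix();T[:3,3]=s["tool_pos"]
        W=T@np.array(c["T_tool_cam"]); return c["image"],np.array(c["mtx"]),W[:3,3],W[:3,:3],c
    o=np.array(c["orientation"]); 
    Rm=o if o.shape==(3,3) else (R.from_rotvec(o).as_matrix() if o.size==3 else R.from_quat(o).as_matrix())
    return c["image"],np.array(c["mtx"]),np.array(c["eye"]),Rm,c
def save(n,f):
    im,K,e,Rm,c=cam(n); cv2.imwrite("pics/"+f+".png",im[:,:,::-1]); np.savez("pics/"+f+".npz",K=K,e=e,R=Rm); print(n,{k:v for k,v in c.items() if k!="image"}); return im
def load(f):
    d=np.load("pics/"+f+".npz"); return d["K"],d["e"],d["R"]
def ray(f,u,v):
    K,e,Rm=load(f); d=np.linalg.inv(K)@[u,v,1]; d=Rm@(d*[1,-1,-1]); return e,d/np.linalg.norm(d)
def atz(f,u,v,z):
    e,d=ray(f,u,v); return e+d*(z-e[2])/d[2]
def proj(f,p):
    K,e,Rm=load(f); q=Rm.T@(np.array(p)-e); q=K@(q*[1,-1,-1]); return q[:2]/q[2]
def tri(*L):
    A=np.zeros((3,3));b=np.zeros(3)
    for f,u,v in L:
        e,d=ray(f,u,v);P=np.eye(3)-np.outer(d,d);A+=P;b+=P@e
    p=np.linalg.solve(A,b); return p,[proj(f,p)-[u,v] for f,u,v in L]
def crop(f,x0,y0,x1,y1,s,o):
    im=cv2.imread("pics/"+f+".png")[y0:y1,x0:x1]; cv2.imwrite("pics/"+o+".png",cv2.resize(im,None,fx=s,fy=s,interpolation=cv2.INTER_CUBIC))
E
python3 - <<'E'
from h import *
np.set_printoptions(precision=4,suppress=True)
for n in ["scene","top","wrist"]: save(n,n+"0")
print(bot.read_state())
E
```

```text
scene {'mtx': array([[409.0063,   0.    , 255.1855],
       [  0.    , 409.0063, 196.9915],
       [  0.    ,   0.    ,   1.    ]]), 'eye': array([ 0.139 , -0.5893,  0.7155]), 'orientation': array([ 0.8967, -0.2598, -0.4868])}
top {'mtx': array([[374.4089,   0.    , 257.137 ],
       [  0.    , 374.4089, 191.6575],
       [  0.    ,   0.    ,   1.    ]]), 'eye': array([0.3795, 0.027 , 0.9776]), 'orientation': array([ 0.1592, -0.1582, -1.5202])}
wrist {'mtx': array([[311.3003,   0.    , 257.0199],
       [  0.    , 311.3003, 193.758 ],
       [  0.    ,   0.    ,   1.    ]]), 'T_tool_cam': array([[-0.0005,  0.9475,  0.3198,  0.0816],
       [ 1.    ,  0.0002,  0.0007,  0.0011],
       [ 0.0006,  0.3198, -0.9475, -0.1431],
       [ 0.    ,  0.    ,  0.    ,  1.    ]])}
{'time': 0.15, 'q': array([ 1.2731,  0.2646,  1.6051,  0.    ,  1.2737, -0.0369]), 'joint_vel': array([ 0.0004, -0.0015, -0.003 , -0.0013,  0.0007,  0.0006]), 'joint_torque': array([  0.0003, -51.5909, -36.7956,  -0.    ,   0.0082,   0.    ]), 'tool_pos': array([0.1739, 0.6516, 0.2302]), 'tcp_rot': array([-0.4084, -3.1146,  0.0028]), 'wrist_force': array([-0.3818, -0.3828,  0.2029]), 'torque': array([-0.0049, -0.0418, -0.0177]), 'width': 0.9955545906071658}
```

View pics/scene0.png

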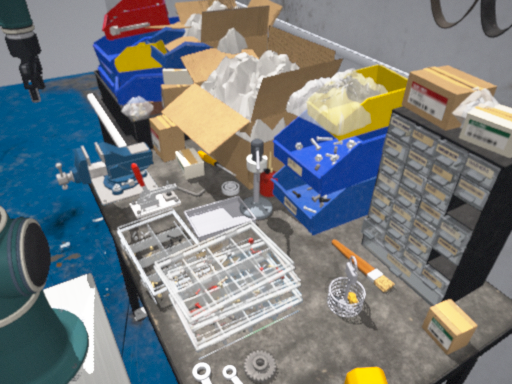

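View pics/top0.png

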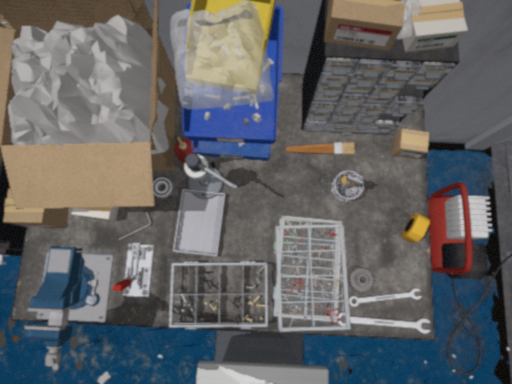

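View pics/wrist0.png

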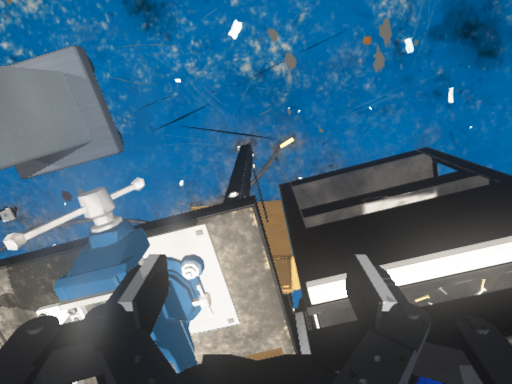

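```bash
python3 - <<'E'
from h import *
a=cv2.imread("pics/top0.png");b=cv2.imread("pics/scene0.png")
def c(i,x0,y0,x1,y1): return cv2.resize(i[y0:y1,x0:x1],(400,300),interpolation=cv2.INTER_CUBIC)
A=c(a,160,140,280,230);B=c(a,300,140,400,215);C=c(b,200,130,320,220);D=c(b,310,240,410,315)
cv2.imwrite("pics/cr0.png",np.vstack([np.hstack([A,B]),np.hstack([C,D])]))
E
```

```text
(no output)
```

View pics/cr0.png

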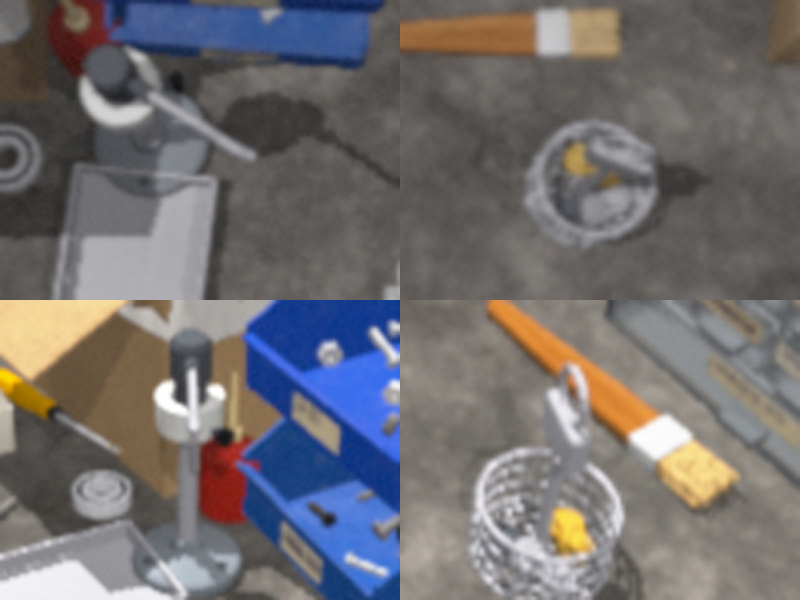

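```bash
python3 - <<'E'
from h import *
np.set_printoptions(precision=4,suppress=True)
print("hubtop",tri(("top0",192.3,159.5),("scene0",257.3,140.8)))
print("hubtop@217",atz("top0",192.3,160.0,.217), "scene",atz("scene0",257.3,141.5,.217))
print("foot",atz("top0",205.6,182,.01),atz("scene0",256.5,209,.012))
print("tip",tri(("top0",236.5,186.8),("scene0",258,158)), atz("top0",236.5,186.8,.205))
# eye / grip
print("basket rim", atz("top0",300+128*.0+148*.25*1.0,140+183*.25,.04))
# tray corners
for u,v in [(182.5,190),(225,193.5),(173,253),(219,257)]: print("tray",atz("top0",u,v,.018))
for n,u,v in [("bearing",162.5,187),("gear",361,279),("brushL",287,150),("brushR",354,148)]: print(n,atz("top0",u,v,.012))
for n,u,v in [("bin",187,137),("bin",272,142),("bin",270,158),("bin",195,152),("cab",304,130),("cab",400,133)]: print(n,atz("top0",u,v,.05))
E
```

```text
hubtop (array([0.6004, 0.1702, 0.2173]), [array([ 0.2836, -0.5385]), array([-0.5118,  0.0953])])
hubtop@217 [0.5982 0.1707 0.217 ] scene [0.6002 0.1674 0.217 ]
foot [0.5989 0.1698 0.01  ] [0.5964 0.1578 0.012 ]
tip (array([0.5422, 0.0721, 0.2378]), [array([ 0.5248, -0.9967]), array([-1.0135,  0.1795])]) [0.5472 0.0751 0.205 ]
basket rim [ 0.5975 -0.1722  0.04  ]
tray [0.5729 0.2274 0.018 ]
tray [0.5686 0.1157 0.018 ]
tray [0.4094 0.2376 0.018 ]
tray [0.4046 0.1207 0.018 ]
bearing [0.5798 0.282  0.012 ]
gear [ 0.3663 -0.2389  0.012 ]
brushL [ 0.6967 -0.0432  0.012 ]
brushR [ 0.7107 -0.2239  0.012 ]
bin [0.7077 0.2209 0.05  ]
bin [ 0.7042 -0.0009  0.05  ]
bin [0.6607 0.0027 0.05  ]
bin [0.668  0.1969 0.05  ]
cab [ 0.741  -0.0834  0.05  ]
cab [ 0.7443 -0.3348  0.05  ]
```

```bash
cat >> h.py <<'E'
np.set_printoptions(precision=4,suppress=True)
def down(psi):
    x=np.array([np.cos(psi),np.sin(psi),0]);z=np.array([0,0,-1.]);return np.stack([x,np.cross(z,x),z],1)
def rows(wps,grip,step=38,ang=0.115):
    """wps: list of (xyz, psi) from present state; prints rows"""
    s=bot.read_state();p=s["tool_pos"];M=R.from_rotvec(s["tcp_rot"]).as_matrix();out=[]
    for q,psi in wps:
        q=np.array(q);N=down(psi);rv=R.from_matrix(M.T@N).as_rotvec()
        n=int(max(1,np.ceil(np.abs(q-p).max()*1000/step),np.ceil(np.linalg.norm(q-p)*1000/41),np.ceil(np.linalg.norm(rv)/ang)))
        for i in range(n):
            Mi=M@R.from_rotvec(rv*i/n).as_matrix()
            d=Mi.T@((q-p)/n)*1000
            out.append("%.3f %.3f %.3f %.1f %.1f %.1f %g"%(*(rv/n),*d,grip))
        p=q;M=N
    for i in range(0,len(out),8): print("; ".join(out[i:i+8]))
def st():
    s=bot.read_state();M=R.from_rotvec(s["tcp_rot"]).as_matrix()
    print("t%.2f"%s["time"],"p",s["tool_pos"],"psi %.3f tilt %.3f"%(np.arctan2(M[1,0],M[0,0]),np.arccos(-M[2,2])),"F",s["wrist_force"],"w %.3f"%s["width"],"q",s["q"]);return s
E
python3 - <<'E'
from h import *
st()
C=np.array([.5995,.1695]);phi=np.deg2rad(241)
print("arm pt",C+.057*np.array([np.cos(phi),np.sin(phi)]))
# flap
for z in (.15,.25,.3): print(z,atz("top0",152,207,z),atz("top0",5,222,z))
E
```

```text
t0.15 p [0.1739 0.6516 0.2302] psi 2.881 tilt 0.002 F [-0.3818 -0.3828  0.2029] w 0.996 q [ 1.2731  0.2646  1.6051  0.      1.2737 -0.0369]
arm pt [0.5719 0.1196]
0.15 [0.5045 0.2646 0.15  ] [0.4563 0.5859 0.15  ]
0.25 [0.4894 0.2359 0.25  ] [0.447  0.5184 0.25  ]
0.3 [0.4818 0.2215 0.3   ] [0.4424 0.4846 0.3   ]
```

```bash
python3 - <<'E'
from h import *
for s in [(203,151),(240,124),(163,115),(185,85)]:
  for t in [(152,207),(155,145),(5,205),(5,147)]: 
    p,r=tri(("top0",*t),("scene0",*s)); print(s,t,p,np.abs(np.array(r)).max().round(1))
E
```

```text
(203, 151) (152, 207) [0.4975 0.2596 0.1721] 1.6
(203, 151) (155, 145) [0.5739 0.2797 0.1656] 29.9
(203, 151) (5, 205) [ 0.5868  0.682  -0.0548] 22.0
(203, 151) (5, 147) [ 0.7465  0.881  -0.2229] 1.5
(240, 124) (152, 207) [0.5257 0.2107 0.2639] 19.0
(240, 124) (155, 145) [0.613  0.254  0.2256] 5.3
(240, 124) (5, 205) [0.5812 0.4719 0.1805] 52.8
(240, 124) (5, 147) [0.7291 0.6553 0.0278] 22.5
(163, 115) (152, 207) [0.4378 0.2301 0.3072] 23.4
(163, 115) (155, 145) [0.4895 0.2278 0.3287] 54.9
(163, 115) (5, 205) [0.5028 0.6083 0.1241] 2.1
(163, 115) (5, 147) [0.587  0.6658 0.0944] 22.8
(185, 85) (152, 207) [0.4559 0.2041 0.3776] 8.6
(185, 85) (155, 145) [0.5098 0.2157 0.3817] 37.1
(185, 85) (5, 205) [0.5103 0.4927 0.2687] 16.2
(185, 85) (5, 147) [0.5936 0.5698 0.2226] 6.0
```

```bash
python3 - <<'E'
from h import *
rows([([.2,.56,.36],2.6),([.49,.13,.37],1.3),([.565,.115,.30],1.065)],50)
E
```

```text
-0.000 0.000 0.070 -12.2 -20.5 -32.4 50; -0.000 0.000 0.070 -13.6 -19.6 -32.4 50; -0.000 0.000 0.070 -15.0 -18.6 -32.4 50; -0.000 0.000 0.070 -16.2 -17.5 -32.4 50; 0.000 0.000 0.100 -36.2 -16.8 -0.8 50; 0.000 0.000 0.100 -37.7 -13.1 -0.8 50; 0.000 0.000 0.100 -38.8 -9.3 -0.8 50; 0.000 0.000 0.100 -39.5 -5.4 -0.8 50
0.000 0.000 0.100 -39.9 -1.4 -0.8 50; 0.000 0.000 0.100 -39.8 2.6 -0.8 50; 0.000 0.000 0.100 -39.4 6.5 -0.8 50; 0.000 0.000 0.100 -38.5 10.4 -0.8 50; 0.000 0.000 0.100 -37.3 14.2 -0.8 50; 0.000 0.000 0.100 -35.7 17.9 -0.8 50; 0.000 0.000 0.100 -33.7 21.3 -0.8 50; 0.000 0.000 0.100 -31.4 24.6 -0.8 50
0.000 0.000 0.100 -28.8 27.6 -0.8 50; 0.000 0.000 0.078 1.9 25.4 23.3 50; 0.000 0.000 0.078 3.9 25.2 23.3 50; 0.000 0.000 0.078 5.8 24.8 23.3 50
```

>>> servo_tool(
  targets="0 0 0.07 -12 -20 -32 50; 0 0 0.07 -14 -20 -32 50; 0 0 0.07 -15 -19 -32 50; 0 0 0.07 -16 -18 -32 50; 0 0 0.1 -36 -17 0 50; 0 0 0.1 -38 -13 0 50; 0 0 0.1 -39 -9 0 50; 0 0 0.1 -39 -5 0 50",
)

```text
time: 0.82
tool_pos: [0.2858, 0.422, 0.3584]
tcp_rot: [1.448, 2.786, -0.018]
wrist_force: [1.8, -0.5, -0.2]
width: 0.584
```

```bash
python3 - <<'E'
from h import *
st()
rows([([.49,.13,.37],1.3),([.565,.115,.30],1.065)],50)
E
```

```text
t0.82 p [0.2858 0.422  0.3584] psi 2.183 tilt 0.012 F [ 1.8394 -0.5061 -0.2279] w 0.584 q [ 0.9292 -0.0987  1.7647 -0.0038  1.4869  0.3175]
-0.001 0.001 0.098 -39.6 -0.1 -1.0 50; -0.001 0.001 0.098 -39.4 3.8 -1.0 50; -0.001 0.001 0.098 -38.8 7.6 -1.1 50; -0.001 0.001 0.098 -37.9 11.4 -1.1 50; -0.001 0.001 0.098 -36.6 15.1 -1.2 50; -0.001 0.001 0.098 -35.0 18.6 -1.2 50; -0.001 0.001 0.098 -33.0 21.9 -1.2 50; -0.001 0.001 0.098 -30.7 25.0 -1.3 50
-0.001 0.001 0.098 -28.1 27.9 -1.3 50; 0.000 0.000 0.078 1.9 25.4 23.3 50; 0.000 0.000 0.078 3.9 25.2 23.3 50; 0.000 0.000 0.078 5.8 24.8 23.3 50
```

Tracks nearly fully. Continue.

>>> servo_tool(
  targets="0 0 0.1 -40 0 0 50; 0 0 0.1 -39 4 0 50; 0 0 0.1 -39 8 0 50; 0 0 0.1 -38 11 0 50; 0 0 0.1 -36 15 0 50; 0 0 0.1 -35 19 0 50; 0 0 0.1 -33 22 0 50; 0 0 0.1 -31 25 0 50",
)

```text
time: 1.48
tool_pos: [0.4654, 0.1439, 0.3608]
tcp_rot: [2.453, 1.952, -0.01]
wrist_force: [-0.0, 0.7, -0.3]
width: 0.581
```

```bash
python3 - <<'E'
from h import *
st()
rows([([.565,.115,.30],1.065)],50)
E
```

```text
t1.48 p [0.4654 0.1439 0.3608] psi 1.345 tilt 0.009 F [-0.0095  0.6922 -0.347 ] w 0.581 q [ 0.255  -0.1494  1.8055 -0.0087  1.4888  0.4819]
0.001 0.003 0.093 -1.8 34.5 20.3 50; 0.001 0.003 0.093 1.4 34.5 20.3 50; 0.001 0.003 0.093 4.5 34.3 20.3 50
```

>>> servo_tool(
  targets="0 0 0.093 -2 34 20 50; 0 0 0.093 1 34 20 50; 0 0 0.093 4 34 20 50; 0 0 0 0 0 0 50",
)

```text
time: 1.82
tool_pos: [0.5704, 0.1028, 0.3007]
tcp_rot: [2.718, 1.551, -0.001]
wrist_force: [-0.2, -0.4, -0.7]
width: 0.582
```

```bash
python3 - <<'E'
from h import *
st(); save("wrist","w1"); save("top","t1")
E
```

```text
t1.82 p [0.5704 0.1028 0.3007] psi 1.037 tilt 0.012 F [-0.1642 -0.4157 -0.6638] w 0.582 q [ 0.1423  0.0459  1.7267 -0.0119  1.3652  0.6783]
wrist {'mtx': array([[311.3003,   0.    , 257.0199],
       [  0.    , 311.3003, 193.758 ],
       [  0.    ,   0.    ,   1.    ]]), 'T_tool_cam': array([[-0.0005,  0.9479,  0.3185,  0.083 ],
       [ 1.    ,  0.001 , -0.0015,  0.    ],
       [-0.0017,  0.3185, -0.9479, -0.1431],
       [ 0.    ,  0.    ,  0.    ,  1.    ]])}
top {'mtx': array([[374.4089,   0.    , 257.137 ],
       [  0.    , 374.4089, 191.6575],
       [  0.    ,   0.    ,   1.    ]]), 'eye': array([0.3795, 0.027 , 0.9776]), 'orientation': array([ 0.1592, -0.1582, -1.5202])}
```

View pics/w1.png

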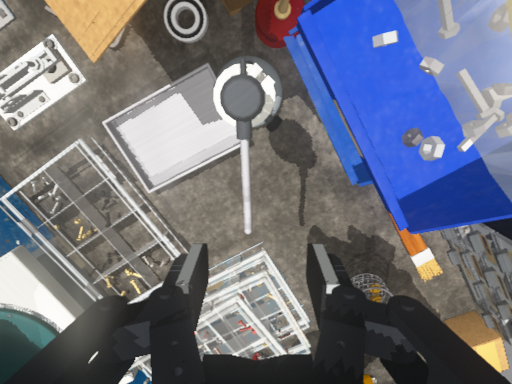

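```bash
python3 - <<'E'
from h import *
crop("w1",190,40,310,240,3,"w1c")
print("hub",atz("w1",242.5,97,.217)); print("arm",atz("w1",246,170,.2065),"tip",atz("w1",248,231,.206))
for u,v in [(209,67),(104,126),(152,190)]: print(atz("w1",u,v,.018))
print("bearing",atz("w1",186,19,.015))
E
```

```text
hub [0.6022 0.1739 0.217 ]
arm [0.5756 0.1258 0.2065] tip [0.5495 0.0797 0.206 ]
[0.5761 0.2246 0.018 ]
[0.4151 0.2348 0.018 ]
[0.4157 0.1296 0.018 ]
bearing [0.5817 0.2844 0.015 ]
```

View pics/w1c.png

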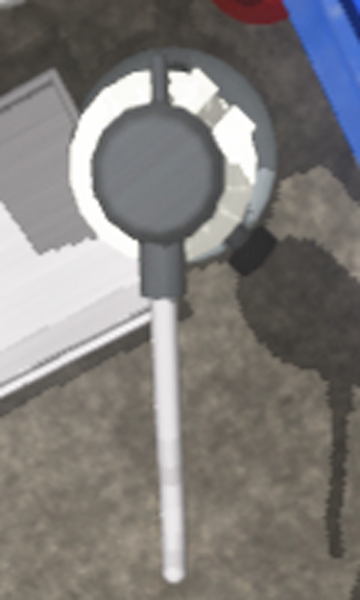

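```bash
python3 - <<'E'
from h import *
c=np.array([.6015,.173]);phi=np.deg2rad(240.8)
print("collar centre px",(proj("w1",[*c,.165])-[190,40])*3)
pt=(np.array([222,102])/3+[190,40]); n=atz("w1",*pt,.165)[:2]-c
a=np.rad2deg(np.arctan2(n[1],n[0])); print("notch r",np.linalg.norm(n),"ang",a,"arm there",a+180)
pt=(np.array([160,70])/3+[190,40]); n=atz("w1",*pt,.17)[:2]-c; print("pin",np.linalg.norm(n),np.rad2deg(np.arctan2(n[1],n[0])))
rows([([.5735,.1225,.185],1.061)],50)
E
```

```text
collar centre px [162.9812 169.3793]
notch r 0.02445126208826289 ang 16.461880088947737 arm there 196.46188008894774
pin 0.025791211596844762 60.13591136386575
0.003 0.001 -0.004 4.6 -1.3 29.9 50; 0.003 0.001 -0.004 4.6 -1.2 29.9 50; 0.003 0.001 -0.004 4.6 -1.1 29.9 50; 0.003 0.001 -0.004 4.6 -1.0 29.9 50
```

>>> servo_tool(
  targets="0 0 0 5 -1 29 50; 0 0 0 5 -1 29 50; 0 0 0 5 -1 29 50; 0 0 0 4 -1 29 50; 0 0 0 0 0 0 50",
)

```text
time: 2.33
tool_pos: [0.5756, 0.1269, 0.1957]
tcp_rot: [2.704, 1.569, 0.025]
wrist_force: [-1.4, -0.4, -1.1]
width: 0.582
```

```bash
python3 - <<'E'
from h import *
st(); save("wrist","w2")
E
```

```text
t2.33 p [0.5756 0.1269 0.1957] psi 1.052 tilt 0.022 F [-1.3867 -0.4364 -1.0541] w 0.582 q [ 0.1797  0.1158  1.8458 -0.0093  1.1601  0.7025]
wrist {'mtx': array([[311.3003,   0.    , 257.0199],
       [  0.    , 311.3003, 193.758 ],
       [  0.    ,   0.    ,   1.    ]]), 'T_tool_cam': array([[-0.0005,  0.9479,  0.3185,  0.0831],
       [ 1.    ,  0.001 , -0.0015,  0.    ],
       [-0.0017,  0.3185, -0.9479, -0.143 ],
       [ 0.    ,  0.    ,  0.    ,  1.    ]])}
```

View pics/w2.png

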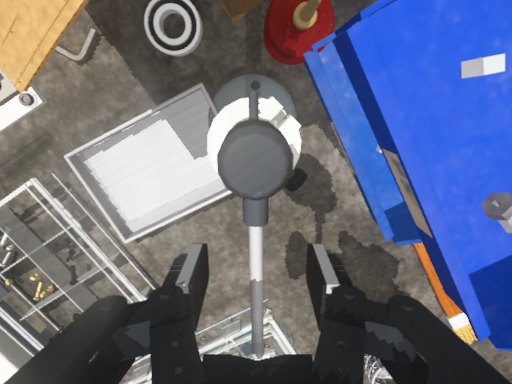

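```bash
python3 - <<'E'
from h import *
print("hub",atz("w2",256.5,158.5,.217), "arm",atz("w2",257,260,.2065),"tip",atz("w2",257,355,.206))
h=atz("w2",256.5,158.5,.217);n=atz("w2",281,115,.165)[:2]-h[:2];print("notch",np.linalg.norm(n),np.rad2deg(np.arctan2(n[1],n[0])))
crop("w2",190,60,330,210,4,"w2c")
E
```

```text
hub [0.6034 0.1763 0.217 ] arm [0.578  0.131  0.2065] tip [0.5488 0.08   0.206 ]
notch 0.01955757444139031 12.612711979957789
```

View pics/w2c.png

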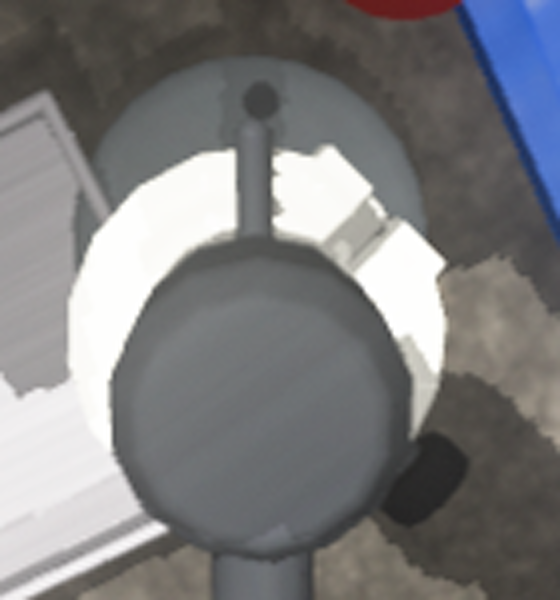

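>>> servo_tool(
  targets="0 0 0 0 0 8 30; 0 0 0 0 0 8 30; 0 0 0 0 0 4 30; 0 0 0 0 0 0 30",
)

```text
time: 2.72
tool_pos: [0.5804, 0.129, 0.1873]
tcp_rot: [2.696, 1.572, 0.049]
wrist_force: [0.1, -0.9, -0.4]
width: 0.353
```

```bash
python3 - <<'E'
from h import *
st(); rows([([.5765,.1265,.178],1.06)],30)
E
```

```text
t2.72 p [0.5804 0.129  0.1873] psi 1.056 tilt 0.038 F [ 0.0644 -0.8792 -0.3708] w 0.353 q [ 0.1818  0.1214  1.8561 -0.0095  1.1275  0.7009]
0.034 -0.017 -0.004 -4.3 -2.5 9.1 30
```

>>> servo_tool(
  targets="0.034 -0.017 0 -4 -2 9 30; 0 0 0 0 0 0 30",
)

```text
time: 2.88
tool_pos: [0.5778, 0.1265, 0.1802]
tcp_rot: [-2.713, -1.583, -0.002]
wrist_force: [0.1, -0.5, -1.6]
width: 0.346
```

```bash
python3 - <<'E'
from h import *
st(); rows([([.5765,.1265,.178],1.06)],30)
E
```

```text
t2.88 p [0.5778 0.1265 0.1802] psi 1.056 tilt 0.001 F [ 0.1247 -0.4875 -1.5862] w 0.346 q [0.1729 0.1442 1.8436 0.0009 1.1531 0.6871]
0.000 -0.001 -0.004 -0.7 -1.1 2.2 30
```

```bash
cat >> h.py <<'E'
def sweep(degs,lead,grip,C=(.602,.174),r=.057,z=.179):
    w=[]
    for d in degs:
        f=np.deg2rad(d);u=np.array([np.cos(f),np.sin(f)]);t=np.array([np.sin(f),-np.cos(f)])
        w.append(([*(np.array(C)+r*u+lead*t),z],f-np.pi))
    rows(w,grip)
E
python3 - <<'E'
from h import *
sweep([240.8,237,233,229,225,221],.0115,30)
E
```

```text
0.000 -0.001 -0.005 -3.8 -13.5 1.2 30; 0.000 0.000 0.066 0.9 -3.8 0.0 30; 0.000 0.000 0.070 0.9 -3.9 0.0 30; 0.000 0.000 0.070 0.9 -3.9 0.0 30; 0.000 0.000 0.070 0.9 -3.9 0.0 30; 0.000 0.000 0.070 0.9 -3.9 0.0 30
```

>>> servo_tool(
  targets="0 0 0 -2 -6 1 30; 0 0 0 -2 -7 0 30; 0 0 0.06 1 -4 0 30; 0 0 0.06 1 -4 0 30; 0 0 0.06 1 -4 0 30",
)

```text
time: 3.3
tool_pos: [0.5566, 0.137, 0.1799]
tcp_rot: [2.849, 1.32, 0.005]
wrist_force: [1.5, -0.7, -1.7]
width: 0.348
```

```bash
python3 - <<'E'
from h import *
st(); save("wrist","w3")
E
```

```text
t3.30 p [0.5566 0.137  0.1799] psi 0.868 tilt 0.004 F [ 1.5361 -0.6503 -1.7388] w 0.348 q [ 0.1985  0.1086  1.8842 -0.0013  1.1453  0.9023]
wrist {'mtx': array([[311.3003,   0.    , 257.0199],
       [  0.    , 311.3003, 193.758 ],
       [  0.    ,   0.    ,   1.    ]]), 'T_tool_cam': array([[-0.0005,  0.948 ,  0.3182,  0.083 ],
       [ 1.    ,  0.001 , -0.0015, -0.0002],
       [-0.0017,  0.3182, -0.948 , -0.143 ],
       [ 0.    ,  0.    ,  0.    ,  1.    ]])}
```

View pics/w3.png

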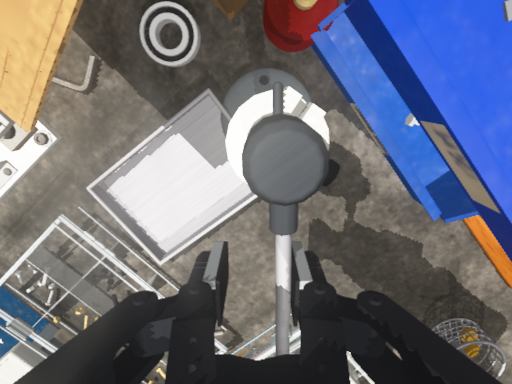

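>>> servo_tool(
  targets="0 0 0.07 1 -4 0 30; 0 0 0.07 1 -4 0 30; 0 0 0.07 1 -4 0 30; 0 0 0.07 1 -4 0 30",
)

```text
time: 3.68
tool_pos: [0.548, 0.1508, 0.1803]
tcp_rot: [3.007, 0.896, 0.01]
wrist_force: [2.6, -1.3, -1.6]
width: 0.351
```

```bash
python3 - <<'E'
from h import *
s=st(); sweep([np.rad2deg(st and np.arctan2(*R.from_rotvec(s["tcp_rot"]).as_matrix()[1::-1,0])+np.pi)-3],.0115,30)
E
```

```text
t3.68 p [0.548  0.1508 0.1803] psi 0.579 tilt 0.008 F [ 2.6075 -1.2717 -1.5902] w 0.351 q [ 0.2269  0.0972  1.896  -0.0038  1.1417  1.2203]
0.005 -0.005 0.052 1.5 -4.3 1.3 30
```

>>> servo_tool(
  targets="0 0 0.04 1 -3 0 30; 0 0 0.04 1 -2.5 0 30",
)

```text
time: 3.85
tool_pos: [0.546, 0.1559, 0.1801]
tcp_rot: [3.04, 0.771, 0.01]
wrist_force: [1.5, -1.3, -1.3]
width: 0.349
```

>>> servo_tool(
  targets="0 0 0.04 0.5 -2.5 0 30; 0 0 0.03 0.5 -2 0 30",
)

```text
time: 4.02
tool_pos: [0.5446, 0.1598, 0.1802]
tcp_rot: [3.064, 0.663, 0.012]
wrist_force: [2.6, -1.0, -1.2]
width: 0.352
```

```bash
python3 - <<'E'
from h import *
st(); save("wrist","w4"); crop("w4",180,40,380,290,3,"w4c")
E
```

```text
t4.02 p [0.5446 0.1598 0.1802] psi 0.426 tilt 0.010 F [ 2.5746 -0.9917 -1.1866] w 0.352 q [ 0.2459  0.0955  1.8982 -0.0079  1.1407  1.3938]
wrist {'mtx': array([[311.3003,   0.    , 257.0199],
       [  0.    , 311.3003, 193.758 ],
       [  0.    ,   0.    ,   1.    ]]), 'T_tool_cam': array([[-0.0005,  0.9482,  0.3175,  0.0828],
       [ 1.    ,  0.0009, -0.0013, -0.0007],
       [-0.0015,  0.3175, -0.9482, -0.143 ],
       [ 0.    ,  0.    ,  0.    ,  1.    ]])}
```

View pics/w4c.png

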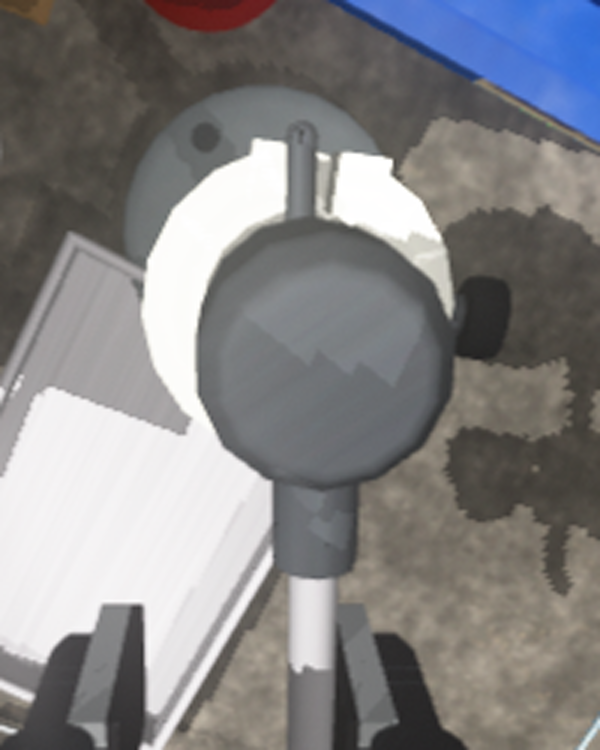

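>>> servo_tool(
  targets="0 0 0.03 0.5 -2 0 30; 0 0 0.03 0.5 -2 0 30",
)

```text
time: 4.23
tool_pos: [0.5431, 0.1638, 0.1802]
tcp_rot: [3.082, 0.572, 0.011]
wrist_force: [0.2, -0.8, 0.0]
width: 0.351
```

>>> servo_tool(
  targets="0 0 0.02 0.3 -1.5 0 30; 0 0 0.02 0.3 -1.5 0 30",
)

```text
time: 4.4
tool_pos: [0.5421, 0.1668, 0.1803]
tcp_rot: [3.093, 0.51, 0.012]
wrist_force: [1.7, -1.8, -0.8]
width: 0.357
```

```bash
python3 - <<'E'
from h import *
st(); save("wrist","w5"); crop("w5",180,40,380,290,3,"w5c")
E
```

```text
t4.40 p [0.5421 0.1668 0.1803] psi 0.327 tilt 0.010 F [ 1.6681 -1.8112 -0.7705] w 0.357 q [ 0.2591  0.095   1.8983 -0.0082  1.1415  1.5062]
wrist {'mtx': array([[311.3003,   0.    , 257.0199],
       [  0.    , 311.3003, 193.758 ],
       [  0.    ,   0.    ,   1.    ]]), 'T_tool_cam': array([[-0.0005,  0.9483,  0.3174,  0.0828],
       [ 1.    ,  0.0009, -0.0012, -0.0007],
       [-0.0014,  0.3174, -0.9483, -0.143 ],
       [ 0.    ,  0.    ,  0.    ,  1.    ]])}
```

View pics/w5c.png

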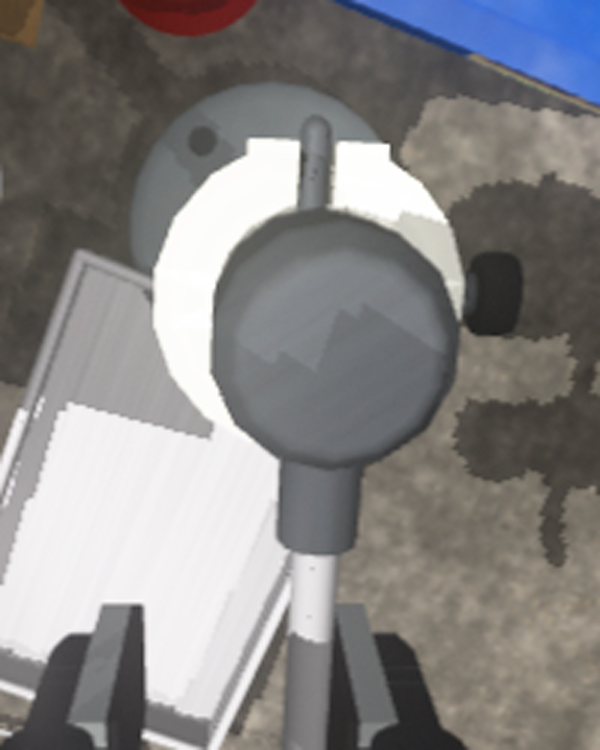

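>>> servo_tool(
  targets="0 0 0.015 0.2 -1.2 0 30; 0 0 0 0 0 0 30",
)

```text
time: 4.62
tool_pos: [0.5418, 0.1681, 0.1804]
tcp_rot: [3.097, 0.485, 0.012]
wrist_force: [-0.5, 0.0, -0.2]
width: 0.353
```

>>> servo_tool(
  targets="0 0 0.01 0.2 -1 0 30; 0 0 0 0 0 0 30",
)

```text
time: 4.78
tool_pos: [0.5416, 0.169, 0.1804]
tcp_rot: [3.099, 0.469, 0.012]
wrist_force: [0.7, -0.7, 0.3]
width: 0.348
```

>>> servo_tool(
  targets="0 0 0.01 0.2 -1 0 30; 0 0 0 0 0 0 30",
)

```text
time: 4.95
tool_pos: [0.5416, 0.1697, 0.1804]
tcp_rot: [3.101, 0.453, 0.012]
wrist_force: [0.8, -1.0, -0.5]
width: 0.352
```

>>> servo_tool(
  targets="0 0 0.01 0.2 -1 0 30; 0 0 0 0 0 0 30",
)

```text
time: 5.12
tool_pos: [0.5416, 0.1701, 0.1803]
tcp_rot: [3.102, 0.436, 0.012]
wrist_force: [0.4, -1.0, 0.5]
width: 0.352
```

```bash
python3 - <<'E'
from h import *
st(); save("wrist","w6"); crop("w6",180,40,380,290,3,"w6c")
E
```

```text
t5.12 p [0.5416 0.1701 0.1803] psi 0.279 tilt 0.012 F [ 0.3823 -1.0032  0.4628] w 0.352 q [ 0.2664  0.0964  1.8969 -0.0107  1.1421  1.5627]
wrist {'mtx': array([[311.3003,   0.    , 257.0199],
       [  0.    , 311.3003, 193.758 ],
       [  0.    ,   0.    ,   1.    ]]), 'T_tool_cam': array([[-0.0005,  0.9483,  0.3173,  0.0827],
       [ 1.    ,  0.0009, -0.0011, -0.0008],
       [-0.0014,  0.3173, -0.9483, -0.1431],
       [ 0.    ,  0.    ,  0.    ,  1.    ]])}
```

View pics/w6c.png

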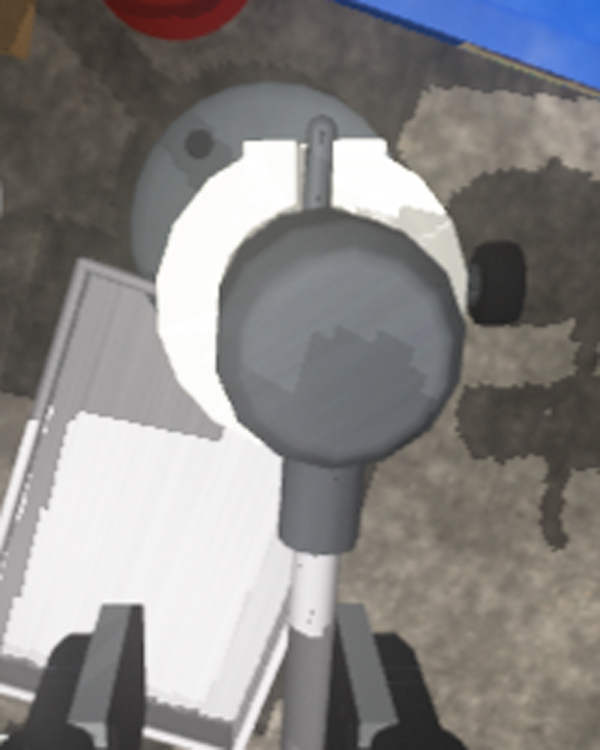

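>>> servo_tool(
  targets="0 0 0 0 5 0 30; 0 0 0 0 5 0 30; 0 0 0 0 1 -20 40; 0 0 0 0 0 -38 40; 0 0 0 0 0 -40 40; 0 0 0 0 0 -40 40",
)

```text
time: 5.67
tool_pos: [0.536, 0.1584, 0.3087]
tcp_rot: [3.104, 0.437, -0.033]
wrist_force: [1.3, 0.7, -0.4]
width: 0.469
```

```bash
python3 - <<'E'
from h import *
st(); save("wrist","w7")
rows([([.5,-.15,.36],.279)],60)
E
```

```text
t5.67 p [0.536  0.1584 0.3087] psi 0.279 tilt 0.022 F [ 1.2501  0.726  -0.3993] w 0.469 q [ 0.2459  0.0195  1.7397 -0.005   1.4038  1.5381]
wrist {'mtx': array([[311.3003,   0.    , 257.0199],
       [  0.    , 311.3003, 193.758 ],
       [  0.    ,   0.    ,   1.    ]]), 'T_tool_cam': array([[-0.0005,  0.9483,  0.3173,  0.0827],
       [ 1.    ,  0.0009, -0.0011, -0.0008],
       [-0.0013,  0.3173, -0.9483, -0.1431],
       [ 0.    ,  0.    ,  0.    ,  1.    ]])}
0.001 0.001 0.000 -13.8 31.8 -4.3 60; 0.001 0.001 0.000 -13.8 31.8 -4.3 60; 0.001 0.001 0.000 -13.8 31.8 -4.3 60; 0.001 0.001 0.000 -13.8 31.8 -4.3 60; 0.001 0.001 0.000 -13.8 31.8 -4.4 60; 0.001 0.001 0.000 -13.8 31.8 -4.4 60; 0.001 0.001 0.000 -13.8 31.8 -4.4 60; 0.001 0.001 0.000 -13.8 31.8 -4.5 60
0.001 0.001 0.000 -13.8 31.8 -4.5 60
```

View pics/w7.png

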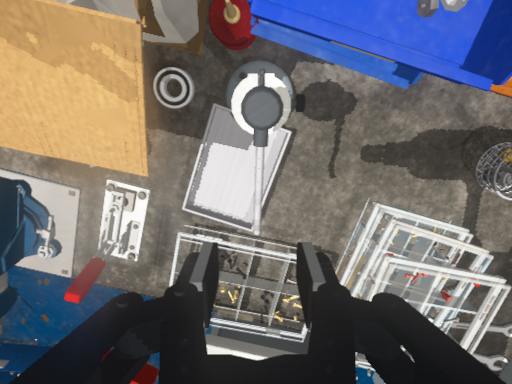

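```bash
python3 - <<'E'
from h import *
h=atz("w7",264,104,.211);t=atz("w7",257,233,.2);m=atz("w7",261,172,.2005)
print(h,t,m,np.linalg.norm((t-h)[:2]),np.rad2deg(np.arctan2(*(t-h)[1::-1]))+360,np.rad2deg(np.arctan2(*(m-h)[1::-1]))+360)
print("basket rim",atz("w7",500,168,.04))
E
```

```text
[0.6052 0.173  0.211 ] [0.4965 0.1471 0.2   ] [0.5518 0.1595 0.2005] 0.11177543251239488 193.36470395528897 194.1202864731523
basket rim [ 0.604 -0.168  0.04 ]
```

>>> servo_tool(
  targets="0 0 0 -14 32 -4 60; 0 0 0 -14 32 -4 60; 0 0 0 -14 32 -4 60; 0 0 0 -14 32 -4 60; 0 0 0 -14 32 -4 60; 0 0 0 -14 32 -4 60; 0 0 0 -14 32 -4 60; 0 0 0 -7 16 -2 60",
)

```text
time: 6.38
tool_pos: [0.5089, -0.1049, 0.3595]
tcp_rot: [3.108, 0.456, 0.022]
wrist_force: [0.9, 0.2, 0.0]
width: 0.708
```

```bash
python3 - <<'E'
from h import *
st(); save("wrist","w8"); save("scene","s8"); save("top","t8")
E
```

```text
t6.38 p [ 0.5089 -0.1049  0.3595] psi 0.291 tilt 0.014 F [0.9276 0.2187 0.0158] w 0.708 q [-0.2547 -0.0964  1.7608  0.0052  1.4639  1.0243]
wrist {'mtx': array([[311.3003,   0.    , 257.0199],
       [  0.    , 311.3003, 193.758 ],
       [  0.    ,   0.    ,   1.    ]]), 'T_tool_cam': array([[-0.0005,  0.9483,  0.3173,  0.0828],
       [ 1.    ,  0.0009, -0.0012, -0.0008],
       [-0.0014,  0.3173, -0.9483, -0.143 ],
       [ 0.    ,  0.    ,  0.    ,  1.    ]])}
scene {'mtx': array([[409.0063,   0.    , 255.1855],
       [  0.    , 409.0063, 196.9915],
       [  0.    ,   0.    ,   1.    ]]), 'eye': array([ 0.139 , -0.5893,  0.7155]), 'orientation': array([ 0.8967, -0.2598, -0.4868])}
top {'mtx': array([[374.4089,   0.    , 257.137 ],
       [  0.    , 374.4089, 191.6575],
       [  0.    ,   0.    ,   1.    ]]), 'eye': array([0.3795, 0.027 , 0.9776]), 'orientation': array([ 0.1592, -0.1582, -1.5202])}
```

View pics/w8.png

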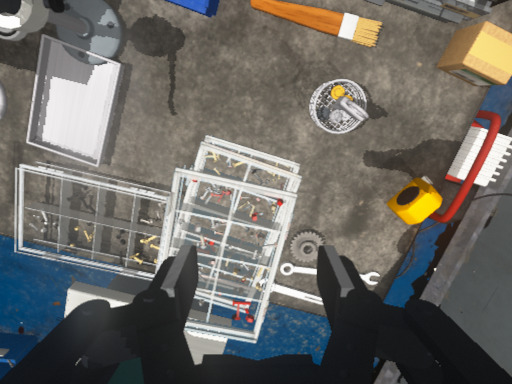

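View pics/t8.png

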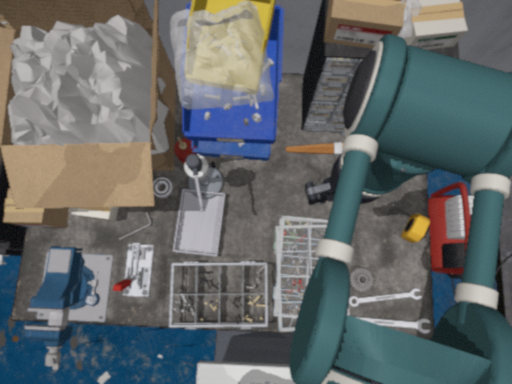

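```bash
python3 - <<'E'
from h import *
a=cv2.imread("pics/w8.png")[70:140,300:380];b=cv2.imread("pics/s8.png")[245:325,310:390]
A=cv2.resize(a,(400,350),interpolation=cv2.INTER_CUBIC);B=cv2.resize(b,(400,400),interpolation=cv2.INTER_CUBIC)[:350]
cv2.imwrite("pics/cr8.png",np.hstack([A,B]))
E
```

```text
(no output)
```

View pics/cr8.png

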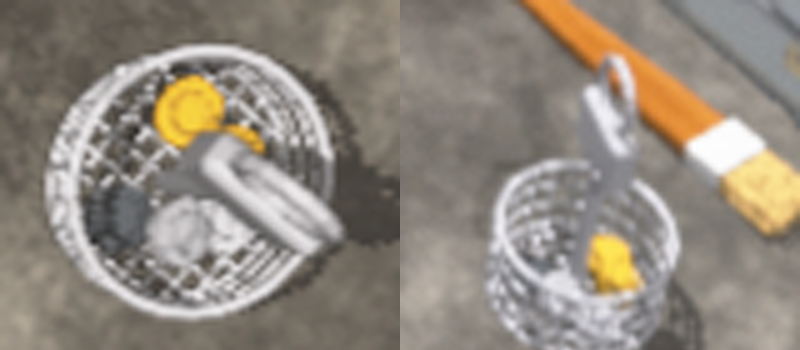

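```bash
python3 - <<'E'
from h import *
rows([([.555,-.15,.28],-.42)],60)
E
```

```text
-0.001 -0.002 0.101 4.2 8.3 11.3 60; -0.001 -0.002 0.101 5.0 7.9 11.3 60; -0.001 -0.002 0.101 5.8 7.3 11.3 60; -0.001 -0.002 0.101 6.5 6.7 11.3 60; -0.001 -0.002 0.101 7.2 6.0 11.3 60; -0.001 -0.002 0.101 7.8 5.2 11.3 60; -0.001 -0.002 0.101 8.3 4.4 11.3 60
```

>>> servo_tool(
  targets="0 0 0.1 4 8 11 60; 0 0 0.1 5 8 11 60; 0 0 0.1 6 7 11 60; 0 0 0.1 6 7 11 60; 0 0 0.1 7 6 11 60; 0 0 0.1 8 5 11 60; 0 0 0.1 8 4 11 60; 0 0 0 0 0 0 60",
)

```text
time: 7.2
tool_pos: [0.5586, -0.139, 0.2785]
tcp_rot: [-3.052, 0.673, -0.021]
wrist_force: [-0.6, -0.7, -1.1]
width: 0.703
```

```bash
python3 - <<'E'
from h import *
st(); save("wrist","w9")
E
```

```text
t7.20 p [ 0.5586 -0.139   0.2785] psi -0.434 tilt 0.022 F [-0.6261 -0.7482 -1.0609] w 0.703 q [-0.2978  0.0414  1.7718  0.0182  1.3161  1.7029]
wrist {'mtx': array([[311.3003,   0.    , 257.0199],
       [  0.    , 311.3003, 193.758 ],
       [  0.    ,   0.    ,   1.    ]]), 'T_tool_cam': array([[-0.0004,  0.9485,  0.3167,  0.082 ],
       [ 1.    ,  0.0005, -0.0002, -0.0012],
       [-0.0003,  0.3167, -0.9485, -0.143 ],
       [ 0.    ,  0.    ,  0.    ,  1.    ]])}
```

View pics/w9.png

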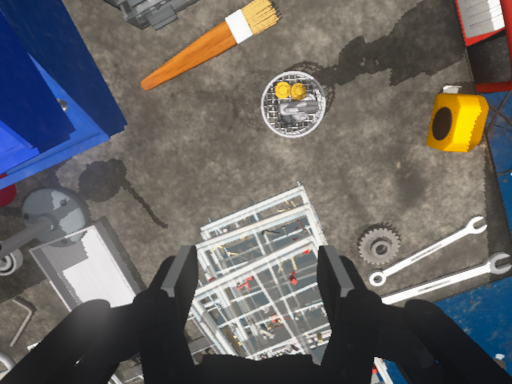

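```bash
python3 - <<'E'
from h import *
crop("w9",254,64,334,144,8,"w9c")
E
```

```text
(no output)
```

View pics/w9c.png

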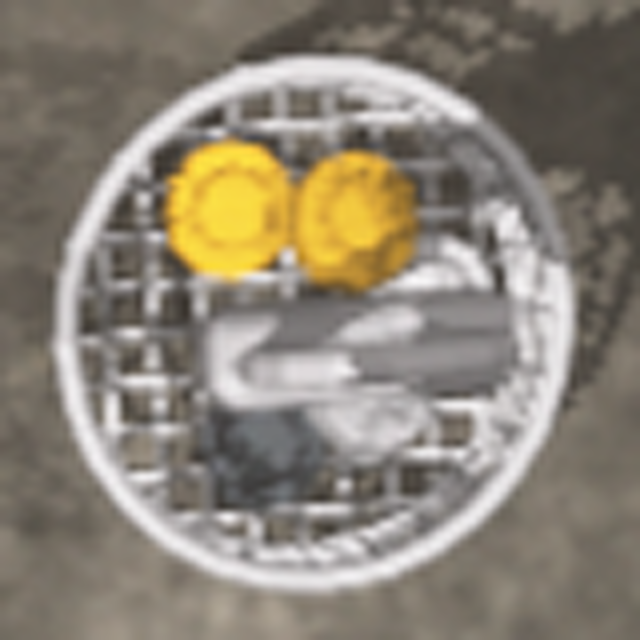

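```bash
python3 - <<'E'
from h import *
f=lambda u,v,z: atz("w9",254+u/8,64+v/8,z)
print("rim",f(317,322,.04)); print("rim diam",np.linalg.norm(f(58,322,.04)-f(576,322,.04)))
a,b=f(213,357,.108),f(508,341,.108); print("plate",a,b,(a+b)/2,np.linalg.norm(a-b),"psi",np.arctan2(*(b-a)[1::-1])+np.pi/2)
a,b=f(225,405,.108),f(500,386,.108); print("psi",np.arctan2(*(b-a)[1::-1])+np.pi/2)
a,b=f(215,310,.108),f(500,293,.108); print("psi",np.arctan2(*(b-a)[1::-1])+np.pi/2)
# other views
e=np.array([.5975,-.170,.1205]); 
print("scene eye proj",proj("s8",e),"top",proj("top0",e))
print(tri(("w9",254+353/8,64+362/8),("s8",310+228/5*1.0/1,0)) if 0 else "")
E
```

```text
rim [ 0.6047 -0.2018  0.04  ]
rim diam 0.07616707970051602
plate [ 0.6109 -0.1838  0.108 ] [ 0.5976 -0.217   0.108 ] [ 0.6043 -0.2004  0.108 ] 0.03572635751774554 psi -0.3813637652210964
psi -0.3662825782120813
psi -0.376782127442834
scene eye proj [339.8442 255.0842] top [343.3307 178.2943]
```

```bash
python3 - <<'E'
from h import *
print("rim top",atz("top0",300+190*.25,140+183*.25,.04))
print("rim scene",atz("s8",310+(588-400)/5,245+235/5,.04))
e=np.array([.604,-.2005,.1205])
print("scene eye proj",(proj("s8",e)-[310,245])*5+[400,0],"w8",(proj("w8",e)-[300,70])*5)
for y in (.025,):pass
E
```

```text
rim top [ 0.5987 -0.1992  0.04  ]
rim scene [ 0.6031 -0.2059  0.04  ]
scene eye proj [611.4567  92.2383] w8 [282.7283 197.2316]
```

```bash
python3 - <<'E'
from h import *
rows([([.6035,-.2005,.22],-.375),([.6035,-.2005,.16],-.375)],60)
E
```

```text
-0.006 -0.004 -0.018 22.1 12.9 19.8 60; -0.006 -0.004 -0.018 21.9 13.2 19.8 60; -0.006 -0.004 -0.018 21.7 13.5 19.8 60; 0.000 0.000 0.000 0.0 0.0 30.0 60; 0.000 0.000 0.000 0.0 0.0 30.0 60
```

>>> servo_tool(
  targets="-0.006 -0.004 -0.02 22 13 20 60; -0.006 -0.004 -0.02 22 13 20 60; -0.006 -0.004 -0.02 22 13 20 60; 0 0 0 0 0 30 60; 0 0 0 0 0 30 60; 0 0 0 0 0 0 60",
)

```text
time: 7.75
tool_pos: [0.612, -0.1944, 0.1648]
tcp_rot: [-3.093, 0.53, -0.018]
wrist_force: [-1.4, 1.4, -1.9]
width: 0.7
```

```bash
python3 - <<'E'
from h import *
st(); save("wrist","w10")
rows([([.6035,-.2005,.15],-.375)],60)
E
```

```text
t7.75 p [ 0.612  -0.1944  0.1648] psi -0.339 tilt 0.012 F [-1.419   1.3533 -1.9282] w 0.700 q [-0.3494  0.2431  1.7557  0.0061  1.132   1.5583]
wrist {'mtx': array([[311.3003,   0.    , 257.0199],
       [  0.    , 311.3003, 193.758 ],
       [  0.    ,   0.    ,   1.    ]]), 'T_tool_cam': array([[-0.0005,  0.9485,  0.3168,  0.0821],
       [ 1.    ,  0.0006, -0.0003, -0.0011],
       [-0.0005,  0.3168, -0.9485, -0.143 ],
       [ 0.    ,  0.    ,  0.    ,  1.    ]])}
-0.006 -0.014 0.035 -7.5 8.9 17.8 60
```

View pics/w10.png

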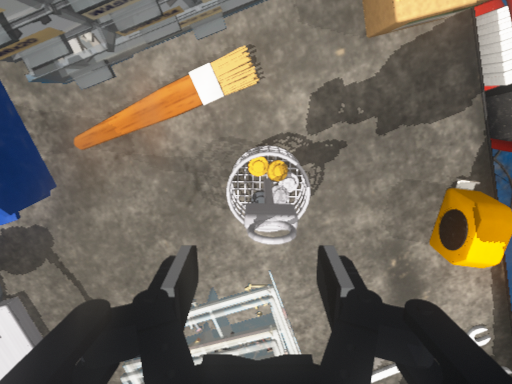

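```bash
python3 - <<'E'
from h import *
crop("w10",220,140,320,260,5,"w10c")
for p in ([.6035,-.2005,.1205],[.6035,-.2005,.137],[.6035,-.2005,.108],[.6035,-.2005,.04]): print((proj("w10",p)-[220,140])*5)
E
```

```text
[259.8703 455.6937]
[265.3944 512.5896]
[256.2165 418.0608]
[241.7361 268.9168]
```

View pics/w10c.png

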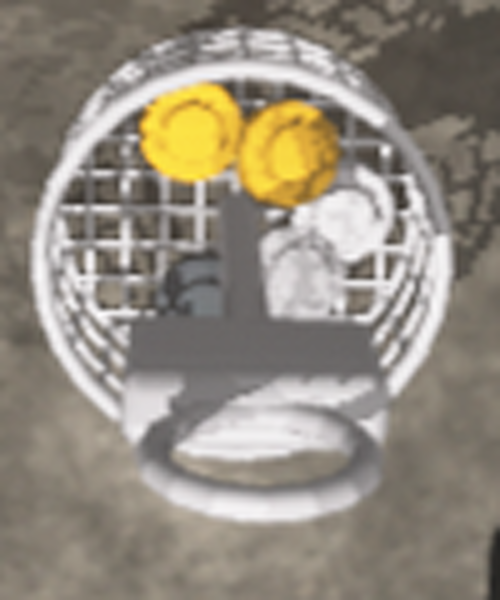

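```bash
python3 - <<'E'
from h import *
rows([([.6035,-.2005,.15],-.36),([.6035,-.2005,.075],-.36)],60,step=20)
E
```

```text
-0.006 -0.014 0.020 -7.5 8.9 17.8 60; 0.000 0.000 0.000 0.0 0.0 18.8 60; 0.000 0.000 0.000 0.0 0.0 18.8 60; 0.000 0.000 0.000 0.0 0.0 18.8 60; 0.000 0.000 0.000 0.0 0.0 18.8 60
```

>>> servo_tool(
  targets="0 -0.014 0.02 -8 9 10 60; 0 0 0 0 0 0 60",
)

```text
time: 7.97
tool_pos: [0.6038, -0.1995, 0.1609]
tcp_rot: [-3.086, 0.556, -0.005]
wrist_force: [-0.1, 0.2, -1.2]
width: 0.708
```

```bash
python3 - <<'E'
from h import *
st()
rows([([.6035,-.2005,.073],-.36)],60,step=20)
E
```

```text
t7.97 p [ 0.6038 -0.1995  0.1609] psi -0.357 tilt 0.006 F [-0.0627  0.2139 -1.2214] w 0.708 q [-0.3616  0.2403  1.7667  0.0066  1.1323  1.563 ]
-0.001 -0.000 0.001 -0.0 0.3 17.6 60; -0.001 -0.000 0.001 -0.0 0.3 17.6 60; -0.001 -0.000 0.001 -0.0 0.3 17.6 60; -0.001 -0.000 0.001 0.0 0.2 17.6 60; -0.001 -0.000 0.001 0.0 0.2 17.6 60
```

>>> servo_tool(
  targets="0 0 0 0 0 17 60; 0 0 0 0 0 17 60; 0 0 0 0 0 0 60",
)

```text
time: 8.22
tool_pos: [0.6075, -0.2004, 0.1349]
tcp_rot: [-3.088, 0.554, -0.024]
wrist_force: [-0.8, 0.3, -0.4]
width: 0.706
```

```bash
python3 - <<'E'
from h import *
st()
rows([([.6035,-.2005,.073],-.36)],60,step=20)
E
```

```text
t8.22 p [ 0.6075 -0.2004  0.1349] psi -0.355 tilt 0.016 F [-0.8255  0.3221 -0.3611] w 0.706 q [-0.3611  0.2626  1.79    0.0075  1.0743  1.5612]
-0.002 -0.004 0.001 -1.1 0.5 15.5 60; -0.002 -0.004 0.001 -1.1 0.5 15.5 60; -0.002 -0.004 0.001 -1.0 0.4 15.5 60; -0.002 -0.004 0.001 -1.0 0.4 15.5 60
```

>>> servo_tool(
  targets="0 -0.01 0 -4 0 18 60; 0 -0.008 0 -2 0 18 60; 0 -0.004 0 -2 0 18 60; 0 0 0 0 0 0 60",
)

```text
time: 8.55
tool_pos: [0.6035, -0.1983, 0.0847]
tcp_rot: [-3.086, 0.552, -0.005]
wrist_force: [-1.2, 0.5, -0.7]
width: 0.701
```

```bash
python3 - <<'E'
from h import *
st()
rows([([.6035,-.2005,.073],-.36)],60,step=20)
E
```

```text
t8.55 p [ 0.6035 -0.1983  0.0847] psi -0.354 tilt 0.007 F [-1.2333  0.4974 -0.7161] w 0.701 q [-0.3603  0.3137  1.8265  0.0081  0.9997  1.5601]
-0.007 -0.002 0.006 0.7 2.2 11.7 60
```

>>> servo_tool(
  targets="-0.006 -0.005 0.006 0 2 12 60; 0 0 0 0 0 0 60; 0 0 0 0 0 0 60",
)

```text
time: 8.8
tool_pos: [0.603, -0.2003, 0.0716]
tcp_rot: [-3.09, 0.563, 0.006]
wrist_force: [0.8, 0.7, -0.1]
width: 0.702
```

```bash
python3 - <<'E'
from h import *
st(); save("wrist","w11")
rows([([.6035,-.2005,.073],-.36)],60,step=20)
E
```

```text
t8.80 p [ 0.603  -0.2003  0.0716] psi -0.360 tilt 0.004 F [ 0.8043  0.7333 -0.1451] w 0.702 q [-0.36    0.3321  1.8296  0.0002  0.9841  1.5712]
wrist {'mtx': array([[311.3003,   0.    , 257.0199],
       [  0.    , 311.3003, 193.758 ],
       [  0.    ,   0.    ,   1.    ]]), 'T_tool_cam': array([[-0.0005,  0.9485,  0.3168,  0.0821],
       [ 1.    ,  0.0006, -0.0003, -0.0011],
       [-0.0005,  0.3168, -0.9485, -0.143 ],
       [ 0.    ,  0.    ,  0.    ,  1.    ]])}
-0.000 0.005 -0.000 1.1 0.0 -1.8 60
```

View pics/w11.png

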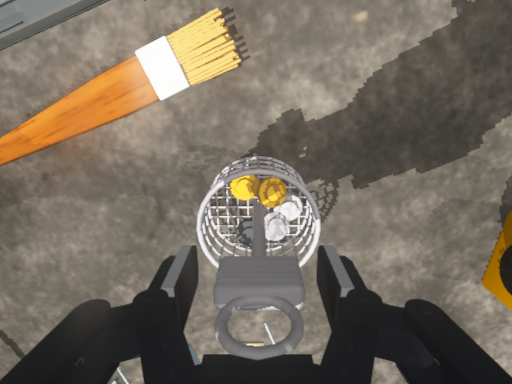

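>>> servo_tool(
  targets="0 0 0 0 0 0 34; 0 0 0 0 0 0 34; 0 0 0 0 0 0 34; 0 0 0 0 0 0 34; 0 0 0 0 0 0 34; 0 0 0 0 0 0 34",
  newtons=50,
)

```text
time: 9.35
tool_pos: [0.6029, -0.2004, 0.0722]
tcp_rot: [-3.09, 0.563, 0.006]
wrist_force: [-0.4, 0.2, -1.7]
width: 0.438
```

>>> servo_tool(
  targets="0 0 0 0 0 0 30; 0 0 0 0 0 0 30; 0 0 0 0 0 -4 30; 0 0 0 0 0 -6 30; 0 0 0 0 0 -8 30; 0 0 0 0 0 0 30",
)

```text
time: 9.85
tool_pos: [0.6018, -0.1999, 0.0906]
tcp_rot: [-3.089, 0.563, 0.011]
wrist_force: [1.6, -0.6, -2.2]
width: 0.438
```

```bash
python3 - <<'E'
from h import *
st(); save("wrist","w12")
E
```

```text
t9.85 p [ 0.6018 -0.1999  0.0906] psi -0.360 tilt 0.007 F [ 1.6014 -0.6084 -2.1548] w 0.438 q [-0.36    0.3107  1.8182  0.0001  1.0197  1.5711]
wrist {'mtx': array([[311.3003,   0.    , 257.0199],
       [  0.    , 311.3003, 193.758 ],
       [  0.    ,   0.    ,   1.    ]]), 'T_tool_cam': array([[-0.0005,  0.9485,  0.3168,  0.0821],
       [ 1.    ,  0.0006, -0.0003, -0.0011],
       [-0.0005,  0.3168, -0.9485, -0.143 ],
       [ 0.    ,  0.    ,  0.    ,  1.    ]])}
```

View pics/w12.png

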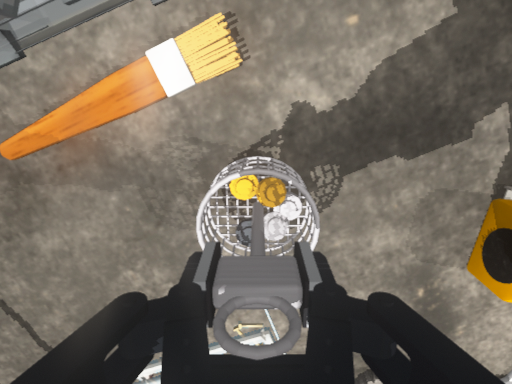

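```bash
python3 - <<'E'
from h import *
p=[.6018,-.1999,.0906]
print("eye px pred",proj("w12",[p[0],p[1],p[2]+.0483]), proj("w12",[p[0]+.003*np.cos(-.36),p[1]+.003*np.sin(-.36),p[2]+.0483]))
rows([([.58,-.19,.215],-.36),([.43,.08,.22],.239)],30,step=26)
E
```

```text
eye px pred [260.0369 323.0702] [260.0558 316.4755]
-0.000 0.002 -0.000 -4.9 -0.3 -25.0 30; -0.000 0.002 -0.000 -4.9 -0.3 -25.0 30; -0.000 0.002 -0.000 -4.8 -0.3 -25.0 30; -0.000 0.002 -0.000 -4.8 -0.3 -25.0 30; -0.000 0.002 -0.000 -4.7 -0.3 -25.0 30; 0.000 0.000 -0.054 -21.4 -18.2 -0.5 30; 0.000 0.000 -0.054 -20.4 -19.3 -0.5 30; 0.000 0.000 -0.054 -19.3 -20.4 -0.5 30
0.000 0.000 -0.054 -18.2 -21.4 -0.5 30; 0.000 0.000 -0.054 -17.0 -22.4 -0.5 30; 0.000 0.000 -0.054 -15.7 -23.3 -0.5 30; 0.000 0.000 -0.054 -14.4 -24.1 -0.5 30; 0.000 0.000 -0.054 -13.1 -24.8 -0.5 30; 0.000 0.000 -0.054 -11.7 -25.5 -0.5 30; 0.000 0.000 -0.054 -10.3 -26.1 -0.5 30; 0.000 0.000 -0.054 -8.9 -26.6 -0.5 30
```

>>> servo_tool(
  targets="0 0 0 -4 0 -15 30; 0 0 0 -5 0 -25 30; 0 0 0 -5 0 -25 30; 0 0 0 -5 0 -25 30; 0 0 0 -5 0 -25 30; 0 0 0 0 0 -8 30; 0 0 -0.05 -15 -13 0 30; 0 0 -0.05 -20 -19 0 30",
)

```text
time: 10.57
tool_pos: [0.5555, -0.1518, 0.224]
tcp_rot: [3.115, -0.409, -0.009]
wrist_force: [0.2, 1.0, -3.4]
width: 0.439
```

```bash
python3 - <<'E'
from h import *
st()
rows([([.43,.08,.22],.239)],30,step=27)
E
```

```text
t10.57 p [ 0.5555 -0.1518  0.224 ] psi -0.261 tilt 0.006 F [ 0.2096  0.9822 -3.4182] w 0.439 q [-0.3093  0.086   1.825  -0.0012  1.236   1.5232]
-0.000 0.001 -0.056 -20.1 -21.3 0.5 30; -0.000 0.001 -0.056 -18.9 -22.4 0.5 30; -0.000 0.001 -0.056 -17.6 -23.4 0.5 30; -0.000 0.001 -0.056 -16.3 -24.3 0.5 30; -0.000 0.001 -0.056 -14.9 -25.2 0.5 30; -0.000 0.001 -0.056 -13.5 -26.0 0.5 30; -0.000 0.001 -0.056 -12.1 -26.7 0.5 30; -0.000 0.001 -0.056 -10.6 -27.3 0.5 30
-0.000 0.001 -0.056 -9.0 -27.9 0.4 30
```

>>> servo_tool(
  targets="0 0 -0.056 -20 -21 0 30; 0 0 -0.056 -19 -22 0 30; 0 0 -0.056 -18 -23 0 30; 0 0 -0.056 -16 -24 0 30; 0 0 -0.056 -15 -25 0 30; 0 0 -0.056 -13 -26 0 30; 0 0 -0.056 -12 -26 0 30; 0 0 -0.056 -11 -27 0 30",
)

```text
time: 11.23
tool_pos: [0.4358, 0.0571, 0.2258]
tcp_rot: [-3.125, -0.319, 0.001]
wrist_force: [0.7, 0.9, -4.1]
width: 0.442
```

```bash
python3 - <<'E'
from h import *
st()
rows([([.43,.10,.22],.239),([.437,.1327,.22],.239)],30,step=20)
E
```

```text
t11.23 p [0.4358 0.0571 0.2258] psi 0.204 tilt 0.001 F [ 0.6945  0.9326 -4.0527] w 0.442 q [ 0.0735 -0.1916  2.0852  0.0002  1.2486  1.4407]
-0.000 0.000 -0.012 1.0 -14.4 1.9 30; -0.000 0.000 -0.012 1.2 -14.4 1.9 30; -0.000 0.000 -0.012 1.3 -14.4 1.9 30; 0.000 0.000 0.000 7.3 -15.1 0.0 30; 0.000 0.000 0.000 7.3 -15.1 0.0 30
```

>>> servo_tool(
  targets="0 0 -0.012 1 -14 2 30; 0 0 -0.012 1 -15 2 30; 0 0 -0.012 1 -15 2 30; 0 0 0 7 -15 0 30; 0 0 0 7 -15 0 30; 0 0 0 0 0 0 30; 0 0 0 0 0 0 30",
)

```text
time: 11.82
tool_pos: [0.4278, 0.1412, 0.2193]
tcp_rot: [-3.114, -0.394, 0.002]
wrist_force: [-0.3, 0.0, -3.5]
width: 0.436
```

```bash
python3 - <<'E'
from h import *
st();save("wrist","w13"); save("scene","s13"); save("top","t13")
E
```

```text
t11.82 p [0.4278 0.1412 0.2193] psi 0.251 tilt 0.003 F [-0.3151  0.0176 -3.4652] w 0.436 q [ 0.2614 -0.1633  2.0737  0.0029  1.2321  1.5798]
wrist {'mtx': array([[311.3003,   0.    , 257.0199],
       [  0.    , 311.3003, 193.758 ],
       [  0.    ,   0.    ,   1.    ]]), 'T_tool_cam': array([[-0.0005,  0.9483,  0.3173,  0.0827],
       [ 1.    ,  0.0009, -0.0011, -0.0008],
       [-0.0013,  0.3173, -0.9483, -0.143 ],
       [ 0.    ,  0.    ,  0.    ,  1.    ]])}
scene {'mtx': array([[409.0063,   0.    , 255.1855],
       [  0.    , 409.0063, 196.9915],
       [  0.    ,   0.    ,   1.    ]]), 'eye': array([ 0.139 , -0.5893,  0.7155]), 'orientation': array([ 0.8967, -0.2598, -0.4868])}
top {'mtx': array([[374.4089,   0.    , 257.137 ],
       [  0.    , 374.4089, 191.6575],
       [  0.    ,   0.    ,   1.    ]]), 'eye': array([0.3795, 0.027 , 0.9776]), 'orientation': array([ 0.1592, -0.1582, -1.5202])}
```

View pics/w13.png

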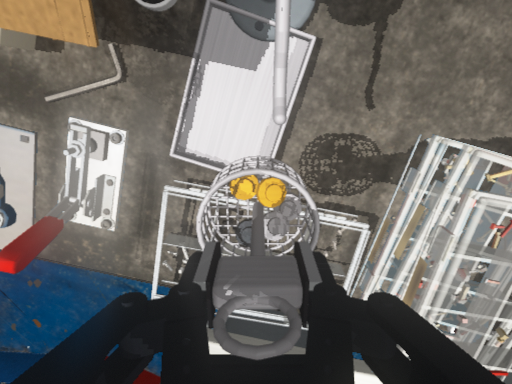

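View pics/s13.png

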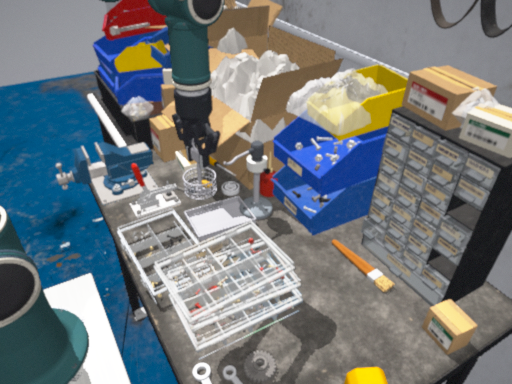

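View pics/t13.png

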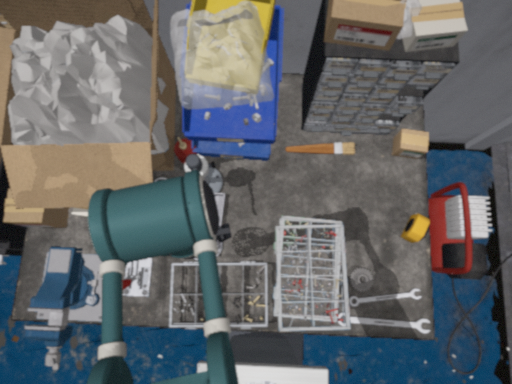

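```bash
python3 - <<'E'
from h import *
crop("w13",240,0,330,140,4,"w13c")
t=atz("w13",279,121,.1985);b=atz("w13",283.5,10,.197);print(t,b,"ang",np.rad2deg(np.arctan2(*(t-b)[1::-1]))+360)
C=np.array([.602,.173]);d=t[:2]-C;print("tip r",np.linalg.norm(d),np.rad2deg(np.arctan2(*d[::-1]))+360)
K=np.array([.4278,.1412]);M=down(.251)
for q in (t,b): print("tool xy",M[:2,:2].T@(q[:2]-K)*1000)
E
```

```text
[0.4957 0.1477 0.1985] [0.545  0.1592 0.197 ] ang 193.17675615956028
tip r 0.10922629984357876 193.3967316310079
tool xy [67.4294 10.5863]
tool xy [118.0291  11.6501]
```

View pics/w13c.png

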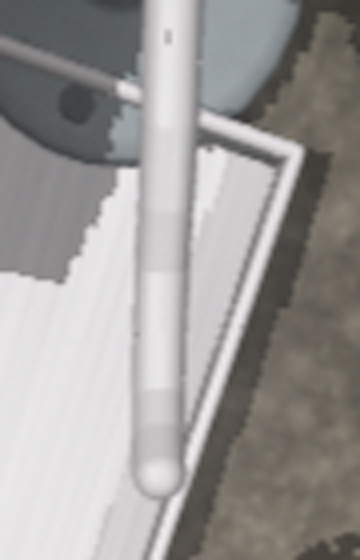

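```bash
cat >> h.py <<'E'
U=np.array([-.9736,-.2284]);T0=np.array([.4955,.1466])
def L(s): return T0+s*U
E
python3 - <<'E'
from h import *
rows([([*L(.058),.21],.231),([*L(.058),.148],.231)],30,step=16)
E
```

```text
-0.003 0.001 0.019 8.8 9.6 9.4 30; 0.000 0.000 0.000 0.0 0.0 15.5 30; 0.000 0.000 0.000 0.0 0.0 15.5 30; 0.000 0.000 0.000 0.0 0.0 15.5 30; 0.000 0.000 0.000 0.0 0.0 15.5 30
```

>>> servo_tool(
  targets="0 0 0.02 5 10 6 30; 0 -0.006 0 0 0 15 30; 0 -0.006 0 -2 0 15 30; 0 -0.006 0 -2 0 15 30; 0 -0.006 0 -2 0 15 30; 0 0 0 0 0 0 30",
)

```text
time: 12.47
tool_pos: [0.4303, 0.1253, 0.1482]
tcp_rot: [3.121, 0.346, -0.039]
wrist_force: [-1.3, -0.6, -3.6]
width: 0.435
```

```bash
python3 - <<'E'
from h import *
st();save("wrist","w14")
rows([([*L(.058),.148],.231)],30,step=16)
E
```

```text
t12.47 p [0.4303 0.1253 0.1482] psi 0.221 tilt 0.025 F [-1.2943 -0.6407 -3.6495] w 0.435 q [ 0.2266 -0.0855  2.1432  0.0019  1.1086  1.5759]
wrist {'mtx': array([[311.3003,   0.    , 257.0199],
       [  0.    , 311.3003, 193.758 ],
       [  0.    ,   0.    ,   1.    ]]), 'T_tool_cam': array([[-0.0005,  0.9483,  0.3173,  0.0827],
       [ 1.    ,  0.0009, -0.0011, -0.0008],
       [-0.0013,  0.3173, -0.9483, -0.1431],
       [ 0.    ,  0.    ,  0.    ,  1.    ]])}
-0.002 0.023 -0.010 9.6 -5.9 1.1 30
```

View pics/w14.png

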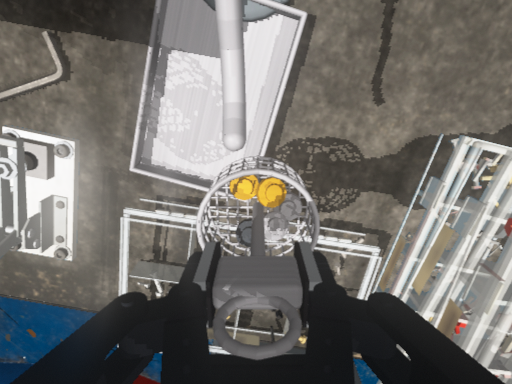

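>>> servo_tool(
  targets="0 0.023 -0.01 9 -6 1 30; 0 0 0 0 0 0 30; 0 0 0 0 0 0 30",
)

```text
time: 12.77
tool_pos: [0.4389, 0.132, 0.1478]
tcp_rot: [-3.12, -0.358, 0.002]
wrist_force: [-0.2, -0.0, -3.0]
width: 0.44
```

```bash
python3 - <<'E'
from h import *
s=st();save("wrist","w15"); crop("w15",180,0,330,384,2,"w15c")
M=R.from_rotvec(s["tcp_rot"]).as_matrix()
rows([([*L(.045),.148],.231)],30,step=10)
E
```

```text
t12.77 p [0.4389 0.132  0.1478] psi 0.228 tilt 0.002 F [-0.1842 -0.0158 -3.0269] w 0.440 q [ 0.2368 -0.0812  2.1397  0.0014  1.0842  1.5788]
wrist {'mtx': array([[311.3003,   0.    , 257.0199],
       [  0.    , 311.3003, 193.758 ],
       [  0.    ,   0.    ,   1.    ]]), 'T_tool_cam': array([[-0.0005,  0.9483,  0.3173,  0.0827],
       [ 1.    ,  0.0009, -0.0011, -0.0008],
       [-0.0013,  0.3173, -0.9483, -0.143 ],
       [ 0.    ,  0.    ,  0.    ,  1.    ]])}
-0.001 0.000 -0.001 6.6 -0.6 0.0 30; -0.001 0.000 -0.001 6.6 -0.6 0.0 30
```

View pics/w15c.png

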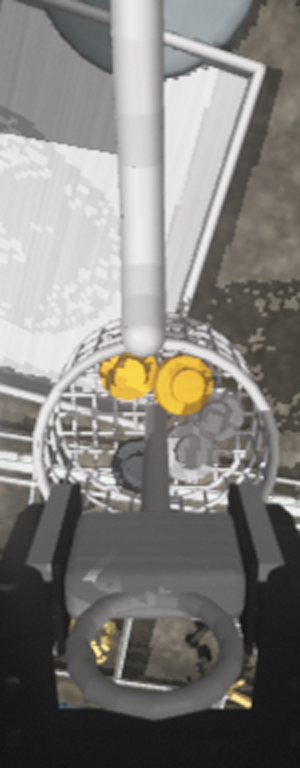

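```bash
python3 - <<'E'
from h import *
s=bot.read_state();M=R.from_rotvec(s["tcp_rot"]).as_matrix()
for n,u,v,z in [("tip",251.5,170,.1985),("arm",248.5,15,.197),("ring",257.3,327,.1961)]:
    p=atz("w15",u,v,z); print(n,p,M.T@(p-s["tool_pos"])*1000)
# ring vertical extents check: outer top z=.1478+.0648
for h in (.0483-.01425,.0483+.01425): print(proj("w15",s["tool_pos"]+[0,0,h]))
E
```

```text
tip [0.4963 0.1477 0.1985] [ 59.2446  -2.3597 -50.4736]
arm [0.5372 0.1578 0.197 ] [101.3461  -2.9267 -48.9938]
ring [0.4372 0.1322 0.1961] [ -1.8788  -0.594  -48.0456]
[258.5428 298.982 ]
[258.9508 354.3662]
```

```bash
python3 - <<'E'
from h import *
print(tri(("w13",279.3,121),("w15",251.7,173),("w14",233.3,146)))
print(tri(("w13",279.3,119),("w15",251.7,170),("w14",233.3,141)))
im=cv2.imread("pics/w15.png");print(im[150,232:272].mean(1).round(0)); print(im[100,228:272].mean(1).round(0))
for n in("w13","w14","w15"): pass
a=[cv2.resize(cv2.imread(f"pics/{n}.png")[y-25:y+25,x-25:x+25],(260,260),interpolation=cv2.INTER_CUBIC) for n,x,y in(("w13",279,115),("w14",233,140),("w15",252,168))]
cv2.imwrite("pics/tips.png",np.hstack(a))
E
```

```text
(array([0.4959, 0.1476, 0.2007]), [array([0.142 , 0.2091]), array([-0.359,  0.303]), array([ 0.0979, -0.6786])])
(array([0.4969, 0.1479, 0.2004]), [array([0.1999, 0.0056]), array([-0.3678, -0.4027]), array([0.0384, 0.4208])])
[221. 221. 218. 217. 225. 231. 232. 234. 212. 176. 187. 192. 197. 199.
 202. 203. 203. 203. 202. 201. 199. 195. 192. 186. 179. 169. 160. 148.
 135. 127. 142. 186. 210. 213. 212. 211. 206. 174. 144. 150.]
[213. 220. 220. 210. 211. 217. 222. 228. 231. 232. 233. 217. 186. 193.
 205. 215. 222. 227. 231. 233. 234. 233. 230. 228. 228. 226. 222. 215.
 204. 192. 178. 161. 144. 142. 196. 229. 230. 230. 230. 231. 228. 225.
 218. 212.]
```

View pics/tips.png

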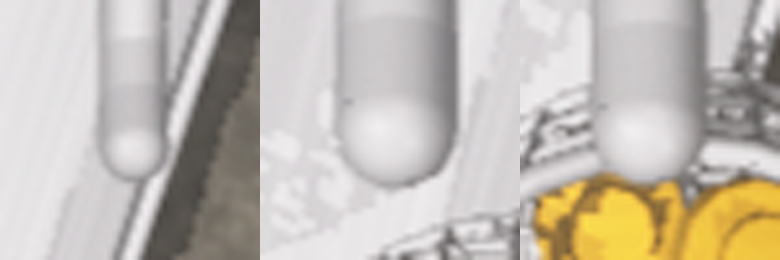

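>>> servo_tool(
  targets="0 0 0 10 -2 -1 30; 0 0 0 11 0 -1 30; 0 0 0 11 0 0 30; 0 0 0 10 0 0 30; 0 0 0 0 0 0 30",
)

```text
time: 13.23
tool_pos: [0.486, 0.1446, 0.153]
tcp_rot: [-3.12, -0.356, -0.008]
wrist_force: [0.6, -0.1, -3.5]
width: 0.437
```

```bash
python3 - <<'E'
from h import *
s=st();save("wrist","w16"); crop("w16",180,100,330,384,2,"w16c")
rows([([*L(.008),.150],.231)],30,step=10)
E
```

```text
t13.23 p [0.486  0.1446 0.153 ] psi 0.227 tilt 0.005 F [ 0.6305 -0.1074 -3.4577] w 0.437 q [0.2394 0.0065 2.0451 0.0012 1.085  1.5822]
wrist {'mtx': array([[311.3003,   0.    , 257.0199],
       [  0.    , 311.3003, 193.758 ],
       [  0.    ,   0.    ,   1.    ]]), 'T_tool_cam': array([[-0.0005,  0.9483,  0.3173,  0.0827],
       [ 1.    ,  0.0009, -0.0011, -0.0008],
       [-0.0013,  0.3173, -0.9483, -0.143 ],
       [ 0.    ,  0.    ,  0.    ,  1.    ]])}
-0.001 -0.004 -0.004 2.6 0.3 2.8 30
```

View pics/w16c.png

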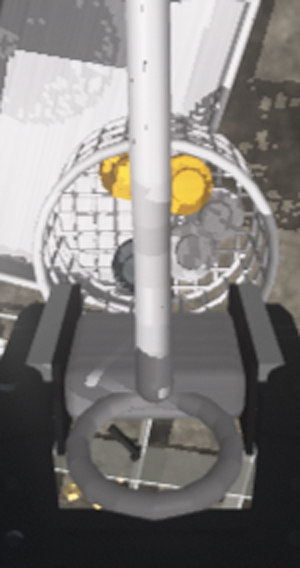

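>>> servo_tool(
  targets="0 0 0 5 0 3 30; 0 0 0 7 0 0 30; 0 0 0 0 0 0 30",
)

```text
time: 13.53
tool_pos: [0.4975, 0.1473, 0.149]
tcp_rot: [-3.12, -0.356, -0.003]
wrist_force: [0.5, -0.6, -2.6]
width: 0.436
```

```bash
python3 - <<'E'
from h import *
s=st();save("wrist","w17"); crop("w17",180,100,330,384,2,"w17c")
rows([([*L(-.021),.146],.231)],30,step=10)
E
```

```text
t13.53 p [0.4975 0.1473 0.149 ] psi 0.227 tilt 0.002 F [ 0.4745 -0.6274 -2.6001] w 0.436 q [0.2391 0.0355 2.0234 0.0012 1.0807 1.5819]
wrist {'mtx': array([[311.3003,   0.    , 257.0199],
       [  0.    , 311.3003, 193.758 ],
       [  0.    ,   0.    ,   1.    ]]), 'T_tool_cam': array([[-0.0005,  0.9483,  0.3173,  0.0827],
       [ 1.    ,  0.0009, -0.0011, -0.0008],
       [-0.0013,  0.3173, -0.9483, -0.143 ],
       [ 0.    ,  0.    ,  0.    ,  1.    ]])}
-0.001 -0.000 -0.002 9.9 0.1 1.4 30; -0.001 -0.000 -0.002 9.9 0.1 1.4 30
```

View pics/w17c.png

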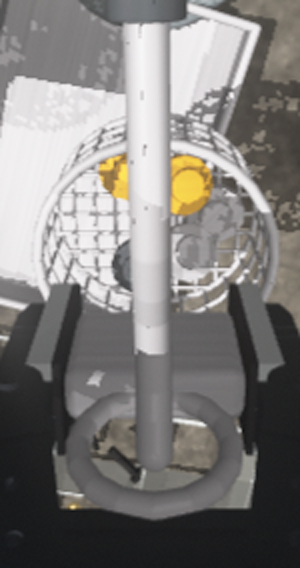

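>>> servo_tool(
  targets="0 0 0 7 0 1 30; 0 0 0 6 0 1 30; 0 0 0 0 0 0 30",
)

```text
time: 13.83
tool_pos: [0.5095, 0.1501, 0.146]
tcp_rot: [-3.12, -0.357, 0.001]
wrist_force: [-0.4, 0.0, -3.6]
width: 0.436
```

```bash
python3 - <<'E'
from h import *
s=st();save("wrist","w18"); crop("w18",180,100,330,384,2,"w18c")
rows([([*L(-.021),.146],.231)],30,step=10)
E
```

```text
t13.83 p [0.5095 0.1501 0.146 ] psi 0.228 tilt 0.001 F [-0.4326  0.025  -3.5966] w 0.436 q [0.2389 0.0637 1.9997 0.0012 1.079  1.5816]
wrist {'mtx': array([[311.3003,   0.    , 257.0199],
       [  0.    , 311.3003, 193.758 ],
       [  0.    ,   0.    ,   1.    ]]), 'T_tool_cam': array([[-0.0005,  0.9483,  0.3173,  0.0827],
       [ 1.    ,  0.0009, -0.0011, -0.0008],
       [-0.0013,  0.3173, -0.9483, -0.143 ],
       [ 0.    ,  0.    ,  0.    ,  1.    ]])}
-0.001 0.001 -0.003 7.1 0.2 0.0 30
```

View pics/w18c.png

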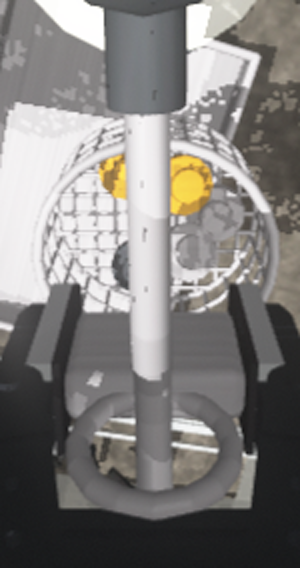

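>>> servo_tool(
  targets="0 0 0 7 0 0 30; 0 0 0 1 0 0 30; 0 0 0 0 0 0 30",
)

```text
time: 14.13
tool_pos: [0.5172, 0.1519, 0.1458]
tcp_rot: [-3.12, -0.357, 0.004]
wrist_force: [-0.4, -0.6, -3.5]
width: 0.435
```

>>> servo_tool(
  targets="0 0 0 0 0 3 30; 0 0 0 0 0 3 30; 0 0 0 0 0 0 30",
)

```text
time: 14.38
tool_pos: [0.5174, 0.1519, 0.1396]
tcp_rot: [-3.12, -0.357, 0.003]
wrist_force: [-0.5, -1.1, -4.1]
width: 0.434
```

```bash
python3 - <<'E'
from h import *
s=st();save("wrist","w19"); crop("w19",180,100,330,384,2,"w19c");save("scene","s19")
rows([([*L(-.021),.134],.231)],30,step=10)
E
```

```text
t14.38 p [0.5174 0.1519 0.1396] psi 0.228 tilt 0.002 F [-0.5147 -1.0839 -4.1169] w 0.434 q [0.2388 0.0863 1.9884 0.0012 1.0686 1.5814]
wrist {'mtx': array([[311.3003,   0.    , 257.0199],
       [  0.    , 311.3003, 193.758 ],
       [  0.    ,   0.    ,   1.    ]]), 'T_tool_cam': array([[-0.0005,  0.9483,  0.3173,  0.0827],
       [ 1.    ,  0.0009, -0.0011, -0.0008],
       [-0.0013,  0.3173, -0.9483, -0.143 ],
       [ 0.    ,  0.    ,  0.    ,  1.    ]])}
scene {'mtx': array([[409.0063,   0.    , 255.1855],
       [  0.    , 409.0063, 196.9915],
       [  0.    ,   0.    ,   1.    ]]), 'eye': array([ 0.139 , -0.5893,  0.7155]), 'orientation': array([ 0.8967, -0.2598, -0.4868])}
-0.001 0.001 -0.003 -1.7 0.2 6.0 30
```

View pics/w19c.png

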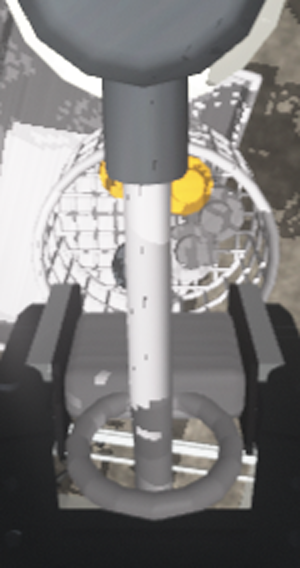

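>>> servo_tool(
  targets="0 0 0 -1 0 2 30; 0 0 0 0 0 1.5 30; 0 0 0 0 0 0 30",
)

```text
time: 14.73
tool_pos: [0.5164, 0.1517, 0.1363]
tcp_rot: [-3.12, -0.357, 0.002]
wrist_force: [-0.5, 0.4, -3.5]
width: 0.439
```

>>> servo_tool(
  targets="0 0 0 0 0 2 30; 0 0 0 0 0 0 30",
)

```text
time: 14.9
tool_pos: [0.5161, 0.1517, 0.1341]
tcp_rot: [-3.12, -0.357, 0.002]
wrist_force: [-0.1, -0.1, -3.2]
width: 0.439
```

>>> servo_tool(
  targets="0 0 0 0 0 1.5 30; 0 0 0 0 0 0 30",
)

```text
time: 15.07
tool_pos: [0.5165, 0.1518, 0.1328]
tcp_rot: [-3.12, -0.357, 0.001]
wrist_force: [-0.8, -0.1, -2.2]
width: 0.437
```

>>> servo_tool(
  targets="0 0 0 0 0 1 30; 0 0 0 0 0 0 30",
)

```text
time: 15.23
tool_pos: [0.5168, 0.1518, 0.1325]
tcp_rot: [-3.12, -0.357, 0.0]
wrist_force: [-0.8, 0.6, -1.1]
width: 0.435
```

>>> servo_tool(
  targets="0 0 0 0 0 1 30; 0 0 0 0 0 0 30",
)

```text
time: 15.4
tool_pos: [0.5169, 0.1519, 0.1322]
tcp_rot: [-3.12, -0.357, -0.0]
wrist_force: [-2.5, -0.6, 0.3]
width: 0.439
```

```bash
python3 - <<'E'
from h import *
s=st();save("wrist","w20"); crop("w20",180,100,330,384,2,"w20c")
E
```

```text
t15.40 p [0.5169 0.1519 0.1322] psi 0.228 tilt 0.001 F [-2.4514 -0.5824  0.3304] w 0.439 q [0.2389 0.0918 1.9974 0.0012 1.052  1.5814]
wrist {'mtx': array([[311.3003,   0.    , 257.0199],
       [  0.    , 311.3003, 193.758 ],
       [  0.    ,   0.    ,   1.    ]]), 'T_tool_cam': array([[-0.0005,  0.9483,  0.3173,  0.0827],
       [ 1.    ,  0.0009, -0.0011, -0.0008],
       [-0.0013,  0.3173, -0.9483, -0.143 ],
       [ 0.    ,  0.    ,  0.    ,  1.    ]])}
```

View pics/w20c.png

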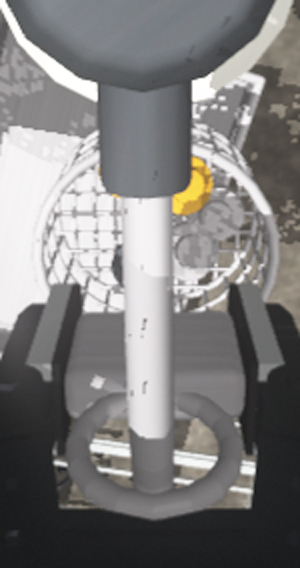

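>>> servo_tool(
  targets="0 0 0 -1.5 0 0 30; 0 0 0 0 0 0 30",
)

```text
time: 15.62
tool_pos: [0.5159, 0.1517, 0.1325]
tcp_rot: [-3.12, -0.357, -0.003]
wrist_force: [-2.2, -0.5, -0.6]
width: 0.434
```

>>> servo_tool(
  targets="0 0 0 0 0 0.7 30; 0 0 0 0 0 0 30",
)

```text
time: 15.78
tool_pos: [0.5159, 0.1517, 0.132]
tcp_rot: [-3.12, -0.357, -0.003]
wrist_force: [-0.2, -0.3, 0.6]
width: 0.439
```

>>> servo_tool(
  targets="0 0 0 0 0 0 39; 0 0 0 0 0 0 41; 0 0 0 0 0 0 43; 0 0 0 0 0 0 46; 0 0 0 0 0 0 50; 0 0 0 0 0 0 56; 0 0 0 0 0 0 60; 0 0 0 0 0 0 60",
)

```text
time: 16.45
tool_pos: [0.5181, 0.1522, 0.1334]
tcp_rot: [-3.119, -0.356, -0.01]
wrist_force: [0.4, -0.0, 0.7]
width: 0.703
```

```bash
python3 - <<'E'
from h import *
s=st();save("wrist","w21"); crop("w21",100,60,412,384,2,"w21c")
E
```

```text
t16.45 p [0.5181 0.1522 0.1334] psi 0.228 tilt 0.007 F [ 0.3747 -0.0038  0.6516] w 0.703 q [0.2389 0.0886 1.9985 0.0012 1.0478 1.5815]
wrist {'mtx': array([[311.3003,   0.    , 257.0199],
       [  0.    , 311.3003, 193.758 ],
       [  0.    ,   0.    ,   1.    ]]), 'T_tool_cam': array([[-0.0005,  0.9483,  0.3173,  0.0827],
       [ 1.    ,  0.0009, -0.0011, -0.0008],
       [-0.0013,  0.3173, -0.9483, -0.143 ],
       [ 0.    ,  0.    ,  0.    ,  1.    ]])}
```

View pics/w21.png

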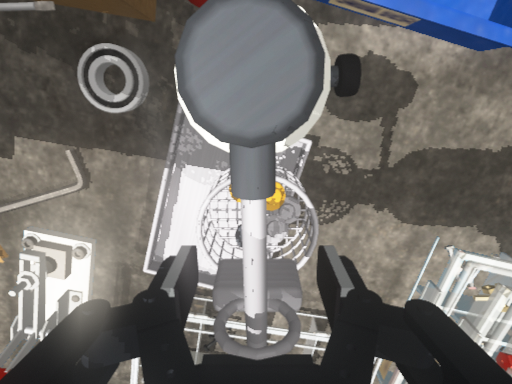

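>>> servo_tool(
  targets="0 0 0 0 0 -10 60; 0 0 0 0 0 -15 60; 0 0 0 0 0 -20 60; 0 0 0 0 0 -25 60; 0 0 0 0 0 -30 60; 0 0 0 0 0 -30 60; 0 0 0 0 0 -30 60; 0 0 0 0 0 0 60",
)

```text
time: 17.17
tool_pos: [0.5145, 0.1511, 0.3017]
tcp_rot: [-3.12, -0.357, -0.0]
wrist_force: [1.4, 0.6, 0.8]
width: 0.706
```

```bash
python3 - <<'E'
from h import *
s=st();save("wrist","w22")
rows([([.45,-.05,.33],.228)],60,step=38)
E
```

```text
t17.17 p [0.5145 0.1511 0.3017] psi 0.228 tilt 0.001 F [1.3814 0.5895 0.8047] w 0.706 q [ 0.2385 -0.0372  1.8083  0.0011  1.3704  1.5815]
wrist {'mtx': array([[311.3003,   0.    , 257.0199],
       [  0.    , 311.3003, 193.758 ],
       [  0.    ,   0.    ,   1.    ]]), 'T_tool_cam': array([[-0.0005,  0.9483,  0.3173,  0.0827],
       [ 1.    ,  0.0009, -0.0011, -0.0008],
       [-0.0013,  0.3173, -0.9483, -0.143 ],
       [ 0.    ,  0.    ,  0.    ,  1.    ]])}
-0.000 0.000 -0.000 -17.9 30.2 -5.1 60; -0.000 0.000 -0.000 -17.9 30.2 -5.1 60; -0.000 0.000 -0.000 -17.9 30.2 -5.1 60; -0.000 0.000 -0.000 -17.9 30.2 -5.1 60; -0.000 0.000 -0.000 -17.9 30.2 -5.1 60; -0.000 0.000 -0.000 -17.9 30.2 -5.1 60
```

View pics/w22.png

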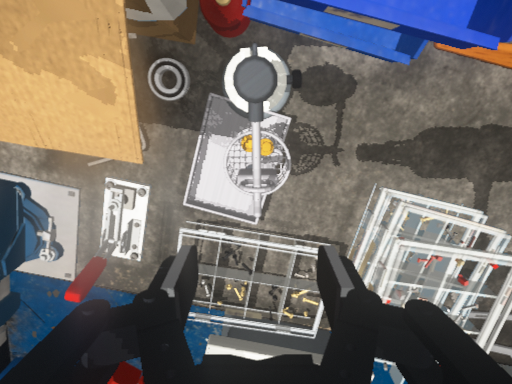

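>>> servo_tool(
  targets="0 0 0 -5 15 -10 60; 0 0 0 -18 30 -5 60; 0 0 0 -18 30 -5 60; 0 0 0 -18 30 -5 60; 0 0 0 -18 30 -5 60; 0 0 0 -10 15 0 60; 0 0 0 0 0 0 60",
)

```text
time: 17.8
tool_pos: [0.4583, -0.0194, 0.3269]
tcp_rot: [-3.119, -0.367, 0.013]
wrist_force: [-0.3, -0.2, -0.4]
width: 0.701
```

```bash
python3 - <<'E'
from h import *
s=st()
for n in ("scene","top","wrist"): save(n,n[0]+"23")
a=cv2.imread("pics/s23.png")[130:240,180:300];b=cv2.imread("pics/t23.png")[130:270,140:290]
cv2.imwrite("pics/f23.png",np.hstack([cv2.resize(a,(400,367),interpolation=3),cv2.resize(b,(393,367),interpolation=3)]))
E
```

```text
t17.80 p [ 0.4583 -0.0194  0.3269] psi 0.234 tilt 0.008 F [-0.2783 -0.1551 -0.3805] w 0.701 q [-0.0959 -0.1959  1.9048 -0.001   1.4409  1.241 ]
scene {'mtx': array([[409.0063,   0.    , 255.1855],
       [  0.    , 409.0063, 196.9915],
       [  0.    ,   0.    ,   1.    ]]), 'eye': array([ 0.139 , -0.5893,  0.7155]), 'orientation': array([ 0.8967, -0.2598, -0.4868])}
top {'mtx': array([[374.4089,   0.    , 257.137 ],
       [  0.    , 374.4089, 191.6575],
       [  0.    ,   0.    ,   1.    ]]), 'eye': array([0.3795, 0.027 , 0.9776]), 'orientation': array([ 0.1592, -0.1582, -1.5202])}
wrist {'mtx': array([[311.3003,   0.    , 257.0199],
       [  0.    , 311.3003, 193.758 ],
       [  0.    ,   0.    ,   1.    ]]), 'T_tool_cam': array([[-0.0005,  0.9483,  0.3173,  0.0827],
       [ 1.    ,  0.0009, -0.0011, -0.0008],
       [-0.0013,  0.3173, -0.9483, -0.1431],
       [ 0.    ,  0.    ,  0.    ,  1.    ]])}
```

View pics/f23.png

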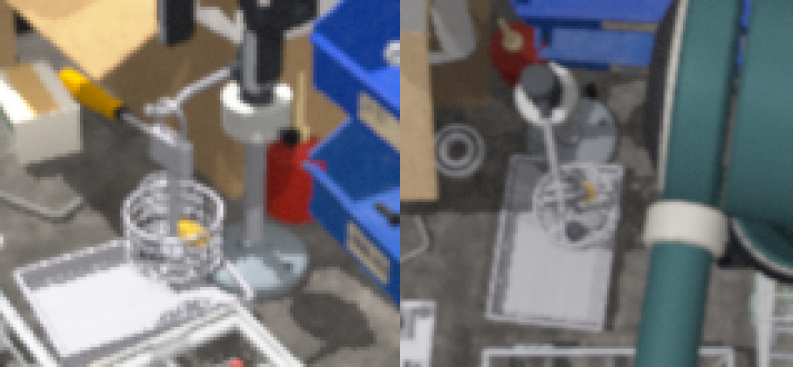

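View pics/s23.png

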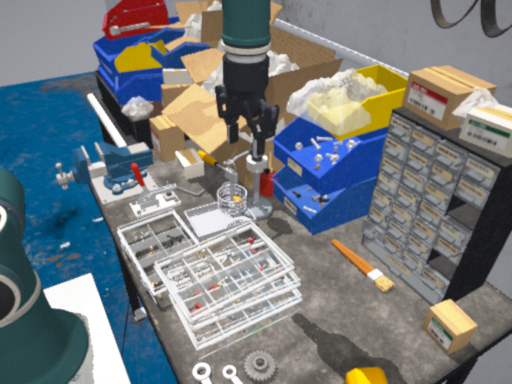

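>>> servo_tool(
  targets="0 0 0 0 0 0 60; 0 0 0 0 0 0 60; 0 0 0 0 0 0 60; 0 0 0 0 0 0 60; 0 0 0 0 0 0 60; 0 0 0 0 0 0 60; 0 0 0 0 0 0 60; 0 0 0 0 0 0 60",
)

```text
time: 18.62
tool_pos: [0.4607, -0.0107, 0.3247]
tcp_rot: [-3.112, -0.383, 0.017]
wrist_force: [-0.3, -0.1, 0.3]
width: 0.699
```

```bash
python3 - <<'E'
from h import *
save("scene","s24")
a=cv2.imread("pics/s23.png")[130:240,180:300].astype(int);b=cv2.imread("pics/s24.png")[130:240,180:300].astype(int)
print(np.abs(a-b)[25:].max(), (np.abs(a-b)[25:].max(2)>40).sum()); print(finish_job())
E
```

```text
scene {'mtx': array([[409.0063,   0.    , 255.1855],
       [  0.    , 409.0063, 196.9915],
       [  0.    ,   0.    ,   1.    ]]), 'eye': array([ 0.139 , -0.5893,  0.7155]), 'orientation': array([ 0.8967, -0.2598, -0.4868])}
59 5
the job is handed in; nothing more can be done
None
```

The basket is hanging by its eye on the locked hook, upright and free above the drip tray, and the job was handed in at about 18.7 s of the 64 s. No verdict was reported.

- **Hook:** I turned it clockwise with one open finger against the side of the bar. The wrist force at the end of each push stayed at about 3 N or less. The hook then dropped into the notch at about 193° in the world frame, roughly the direction of the tray.
- **Lock check:** The wrist camera showed the pin inside the notch and the hub lower. I made four small nudges within the play, under about 1.3 N, and stopped without pressing into the hard wall.
- **Basket:** I gripped it across the 38 mm plate at 50 N, lifted it and threaded the eye over the tip from the front. I lowered it until the weight was on the hook, with 0.3–0.6 N upward on the tool. One 2.5 N sideways reading was eased by moving back about 1 mm. Then I opened the fingers slowly and lifted clear.

**Last checks:**
- The scene and top views show the basket hanging upright above the tray.
- The eye seated at about 180–181 mm, against 181.5 mm for a locked hook.
- The basket was practically still over the last 0.9 s.
- The brush, gear and bearing look to be where they were.

**Disagreements:**
- My first estimate of the basket's position was about 3 cm off because of a slip in reading the crop. I corrected it before the grasp.
- Estimates of the post axis from different views varied by up to about 7 mm, so I set the final alignment from the wrist pictures.

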